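# Close a filtration manifold with four clamping levers, crosswise

## Robot

A 6-joint arm with a two-finger parallel gripper is mounted at the origin on a cart in front of the work surface, level with it; the furniture and walls round the work are solid. World frame = base frame: x ahead of the robot, y to its left, z up, the work surface at z = 0. Lengths are in m, angles in rad, forces in N, time in s.
With the tool pointing down it reaches from about 0.35 to 0.975 m from the base axis. Payload 4.9 kg.
Tool frame: the origin (TCP) lies where the fingers leave the gripper's body, on its centre line; the fingertips stand 73 mm ahead of it and the grasp point (between the pads) lies 54 mm ahead of it; z points along the fingers, y is the direction in which the jaws open and shut (so a half turn about z gives the same grasp; the last joint's range is limited). The gripper opens to 85 mm and grips with 20 to 120 N. Pads are 22 mm wide; open, the fingers measure 114 mm over their backs; the gripper's body (76 mm by 85 mm) begins 54 mm behind the grasp point. The pads swing forward as they close: fully open they stand 13 mm farther back than shut.
Start: joints at [1.015, 0.053, 1.613, -0, 1.476, -0.119], TCP at [0.264, 0.566, 0.304] pointing down, gripper open.
Joint ranges: [-3.01, 3.01], [-1.01, 2.22], [0.06, 2.58], [-1.02, 4.17], [0.09, 2.62], [-3.14, 3.14]. Speed limits (rad/s): [2.57, 2.57, 3.14, 3.14, 3.14, 3.14].

## Interface

Orientations are given as a rotation vector (axis times angle).
In Python, from station import monitor, vision, workorder gives the robot as it stands.
- The arm moves only by the tool arm_command, never from a script. Its argument "rows" is text: rows parted by semicolons, each of 6 numbers parted by spaces: the shift along the world's x, y, z in mm, then the turn, a rotation vector about the world's x, y, z in degrees. In form: tx ty tz wx wy wz; .... A call has 1 to 12 rows; each row is the pose to reach, as a shift and turn from the pose measured when the call began; what a row does not reach only later rows make up. A row lasts 1/8 s, in which the tool goes at most 62.5 mm and 10.7 degrees, less where a joint would pass 70% of its speed; a pose out of reach is approached as far as the arm can. A call with a gripper value outside its range is refused whole. "jaw" is the opening, from 0 (shut) to 1 (fully open), set as the call begins (left out, the last holds). The fingers move at their own pace and stop on an object; "squeeze" is the grip in N (left out, the last holds). Time passes only in rows, so rows that repeat a pose let the fingers close. It gives the time, the measured TCP pose, the force and the opening at its end, in the units of the state.
- monitor.get_obs(): the state, without advancing time (a new reading comes with each control period).
- vision.get_image(name): name is "side" or "top" or "wrist"; returns a dict with "frame" (480x640x3 uint8, red, green, blue), "vfov" (degrees; the focal length in pixels is half the picture's height over the tangent of half this angle, whatever the lens; pixels are square), "cx", "cy" (the principal point, pixels), "R" (3x3) and "t" (3): a world point X has camera coordinates R X + t; the wrist camera has in their place "T_tool_cam" (4x4, takes a point from camera to tool coordinates, whose origin is the TCP and whose axes are the flange's). Camera axes: x right, y down, z forward; pixel columns grow to the right and rows downward; lengths in m; the calibration is good to about 2 mm. A picture is of the moment at which its call begins: read the wrist's pose just before it. There is no depth.
- workorder.finish_job(): hands the job in, once; it reports no verdict.
The state is a dict: "t": time; "q": joint angles; "dq": joint speeds; "effort": joint torques, N m; "tool_pos": TCP position; "tool_rot": TCP orientation; "contact_force": force on the tool from outside, world axes, zero at the start; "wrist_torque": the same for the moment, N m; "opening": finger opening in m.
Only numpy, scipy, OpenCV 4.12 (cv2) and the standard library are available. Lean on these libraries where they do the work, as an engineer would, in place of code of your own. Each camera call takes 0.05 s, during which the arm holds its last target. There are 200 camera calls.

## Task

Close the filtration manifold: screw its four clamping levers down, clockwise, a little at a time, in rounds and going crosswise from corner to opposite corner, so that the cover goes down level on its seal and never leans noticeably to one corner (2.6 mm at most). Finish with the cover flat on its frame and all four levers firmly tight, about 0.35 N m each by feel (11 N at the ball grip), but not so hard that the cover could crack. Don't push on the cover itself, leave everything else on the desk as it is and let go of the levers.

Things in the scene. Friction and masses are not known exactly. Their poses are not given: they have to be found in the camera images.
- manifold: Suction filtration manifold, fixed: dark grey base 126 x 174 mm, top 38 mm high, brass hose barb on its right (-y) end. Origin: under the centre of the base, at desk height; at yaw 0 x points away from the robot (short side), y left (long side), z up. Upright steel studs stand at (x, y) = (+-42, +-66) mm; their ends are 76 mm above the desk.
- cover: Pale blue-grey block with 18 wells, 120 x 168 x 14 mm, threaded on the studs: it can only sink and tilt. Origin: centre of its underside, axes as the manifold's. At the start it floats level on an orange rubber seal, underside 42.6 mm above the desk. The seal pushes back like a spring: 32 N per mm for the whole cover, about 12 N per mm at one corner alone, which tilts it.
- cover_top (a point): Centre of the cover's top face, 56.6 mm high at the start. Pressed down by the levers, the cover seats on a stiff white filter frame under its rim. How deep that is depends on the frame fitted, 2.1 to 3.7 mm below the start: find it by feel, the levers then turn much harder. A lean over 2.6 mm between opposite levers (0.017 rad) is too much.
- lever_a: Clamping lever (steel nut with a slanting arm and a ball grip) on the front left stud, (-42, +66) mm in the manifold's frame, opposite lever_c. Origin: on the stud's axis at the nut's underside, z up; nut 22 mm wide, 15 mm high. It turns about the stud and sinks with it; at the start it hangs 0.3 to 0.8 mm clear of the cover, 57 mm above the desk.
- lever_b: Clamping lever like lever_a on the front right stud (-42, -66), opposite lever_d. Each of the four is screwed down by swinging its ball clockwise seen from above: 12 mm per full turn (1.9 mm per rad, a steep quick thread), 1.4 to 2.6 rad in all. A tight lever springs back 0.1 to 0.3 rad when it is let go, then stays.
- lever_c: Clamping lever like lever_a on the rear right stud (+42, -66), opposite lever_a. Torque to turn any lever: about 0.03 N m free, plus about 0.0037 N m per newton with which it clamps the cover (a fifth more or less with friction): 0.05 to 0.2 against the seal; once the cover is seated there it climbs steeply, by more than 1 N m per rad.
- lever_d: Clamping lever like lever_a on the rear left stud (+42, +66), opposite lever_b. Any lever is tight at 0.35 N m: 75 to 110 N of clamping, of which 45 to 65 N stay when it is let go. Under 0.2 N m (30 N stay) it is loose, beyond 150 N (0.5 N m if the friction is low) the cover cracks. Tightening the others can loosen one tightened before: check it again.
- ball_a (a point): Centre of the black ball grip of lever_a, 18 mm in diameter, 32 mm from the lever's axis and 22 mm above the lever's origin. A push across the arm of 11 N at the ball makes 0.35 N m, 16 N may crack the cover. The ball can be pushed, or taken from above between the fingers; it does not turn on its arm. At the start the arm points 185 to 200 degrees (counted anticlockwise from the manifold's x axis); at 176 degrees the nut first touches a cover that is still up.
- ball_b (a point): Centre of the black ball grip of lever_b, 18 mm in diameter, 32 mm from the lever's axis and 22 mm above the lever's origin. At the start the arm points 275 to 290 degrees from the manifold's x axis; at 266 degrees the nut first touches a cover that is still up.
- ball_c (a point): Centre of the black ball grip of lever_c, 18 mm in diameter, 32 mm from the lever's axis and 22 mm above the lever's origin. At the start the arm points 5 to 20 degrees from the manifold's x axis; at 356 degrees the nut first touches a cover that is still up.
- ball_d (a point): Centre of the black ball grip of lever_d, 18 mm in diameter, 32 mm from the lever's axis and 22 mm above the lever's origin. At the start the arm points 95 to 110 degrees from the manifold's x axis; at 86 degrees the nut first touches a cover that is still up.
- well_plate: Loose clear 12-well plate with magenta drops, 112 x 79 x 7 mm, lying to the right of the manifold; origin under its centre, x along the long side. A bystander.
- vial_blue: Loose upright glass vial with a blue cap, 14 mm across, 42 mm high; origin under its centre. A bystander.
- vial_white: Loose upright glass vial with a white cap, 14 mm across, 42 mm high; origin under its centre. A bystander.
- tape_roll: Loose roll of beige tape lying flat, 98 mm across, 25 mm high; origin under its centre. A bystander.

How it is judged:
On the way, in this order (a step that is already met when the one before it is completed fails the run):
1. the cover is drawn down level against its seal: at least 0.8 mm at its middle, tilted by less than 0.006 rad (z of cover_top in the frame of manifold below 0.0558 m and angle between cover's own z axis and vertical below 0.006 rad), for 0.2 s.
2. all four levers are tight (each clamps the cover with more than 30 N) and the cover is flat (contact force between each of lever_a, lever_b, lever_c, lever_d and cover above 30 N and angle between cover's own z axis and vertical below 0.006 rad), for 0.2 s.
At the end, for the whole second after the job is handed in: Every lever clamps the cover with more than 30 N (torque above about 0.2 N m; aim at 0.35), the cover is flat within 0.006 rad (1 mm from corner to corner), the levers are still, and each loose bystander is within 30 mm of where it stood (all of step 2 and angular speed of each of lever_a, lever_b, lever_c, lever_d below 0.05 rad/s and distance of each of well_plate, vial_blue, vial_white, tape_roll from where it was at the start of the episode below 0.03 m); the robot touches nothing.
It fails at once if the cover tilts by more than 0.017 rad (one corner more than about 2.6 mm below the opposite one) (angle between cover's own z axis and vertical above 0.017 rad).
It fails at once if a lever is overtightened (clamps the cover with more than 150 N, about 0.6 N m) (contact force between any of lever_a, lever_b, lever_c, lever_d and cover above 150 N).
It fails at once if the hand presses on the cover with more than 15 N (contact force between the fingers and cover above 15 N).
It fails at once if a bystander is moved by more than 30 mm (distance of any of well_plate, vial_blue, vial_white, tape_roll from where it was at the start of the episode above 0.03 m).
It also fails if it takes over 72 s, if anything falls off the work surface, if the arm or the gripper's body presses on something with over 40 N, if the wrist force passes 120 N, or if a joint passes its speed limit or range.

## Working session

There is one attempt and no reset: what is moved stays moved. The work goes in short steps, Python scripts to look and compute and a tool call to move; the robot and the scene stay as the last step left them, time stands still between calls to the robot, and variables do not carry over. Pictures are saved under pics/ and viewed, about 8 in all and at most 12, crops included, and the job is handed in when it is done.

Besides the shell and the picture viewer there is one more tool, called after "Emit:" as a command line: name --argument value ..., lists and objects as JSON in quotes. arm_command: Moves the arm, as the interface text tells. Its arguments: {"type":"object","properties":{"rows":{"type":"string"},"jaw":{"type":"number"},"squeeze":{"type":"number"}},"required":["rows"]}

```bash
ls; mkdir -p pics; cat > h.py <<'E'
import numpy as np, cv2
from station import monitor, vision, workorder
from scipy.spatial.transform import Rotation as Ro
def cam(name):
    o=monitor.get_obs(); d=vision.get_image(name)
    if 'T_tool_cam' in d:
        T=np.eye(4); T[:3,:3]=Ro.from_rotvec(o['tool_rot']).as_matrix(); T[:3,3]=o['tool_pos']
        W=np.linalg.inv(T@np.array(d['T_tool_cam'])); d['R']=W[:3,:3]; d['t']=W[:3,3]
    d['R']=np.array(d['R']); d['t']=np.array(d['t']); d['f']=240/np.tan(np.radians(d['vfov'])/2)
    return d
def ray(d,u,v):
    r=np.array([(u-d['cx'])/d['f'],(v-d['cy'])/d['f'],1.]); c=-d['R'].T@d['t']; return c,d['R'].T@r
def plane(d,u,v,z):
    c,r=ray(d,u,v); return c+r*(z-c[2])/r[2]
def proj(d,X):
    p=d['R']@np.array(X)+d['t']; return d['f']*p[:2]/p[2]+[d['cx'],d['cy']]
def save(d,n): cv2.imwrite('pics/'+n,d['frame'][:,:,::-1])
E
python3 - <<'E'
from h import *
o=monitor.get_obs(); print(o)
for n in ('top','side'):
    d=cam(n); save(d,n+'0.png'); print(n,d['f'],d['cx'],d['cy'],-d['R'].T@d['t'],d['R'].round(3).tolist(),[k for k in d])
E
```

```text
pics
{'t': 0.0, 'q': array([ 1.01499017e+00,  5.33578788e-02,  1.61429018e+00,  5.81856559e-06,
        1.47598465e+00, -1.19014792e-01]), 'dq': array([ 0.0013636 , -0.00073886, -0.00076046,  0.00083139, -0.00069163,
       -0.00137265]), 'effort': array([ 8.88747709e-04, -3.93702221e+01, -3.70167804e+01, -1.44067344e-04,
        7.30779153e-03,  1.71789143e-06]), 'tool_pos': array([0.26415359, 0.56591577, 0.30266451]), 'tool_rot': array([-6.80522104e-01, -3.06630196e+00,  3.02017004e-03]), 'contact_force': array([ 0.16252117,  0.06426649, -0.32773793]), 'wrist_torque': array([-0.01262798, -0.01096383, -0.01800881]), 'opening': 0.08531959687236858}
top 507.1164734607325 314.8430987019264 241.5355504146126 [0.48159173 0.00648209 1.12606968] [[0.021, -1.0, 0.014], [-0.996, -0.022, -0.09], [0.09, -0.012, -0.996]] ['frame', 'vfov', 'cx', 'cy', 'R', 't', 'f']
side 499.1495827846857 321.93454075505895 237.65877470558894 [ 0.13293477 -0.89876056  0.47673104] [[0.906, -0.422, -0.011], [-0.16, -0.319, -0.934], [0.391, 0.849, -0.356]] ['frame', 'vfov', 'cx', 'cy', 'R', 't', 'f']
```

View pics/top0.png

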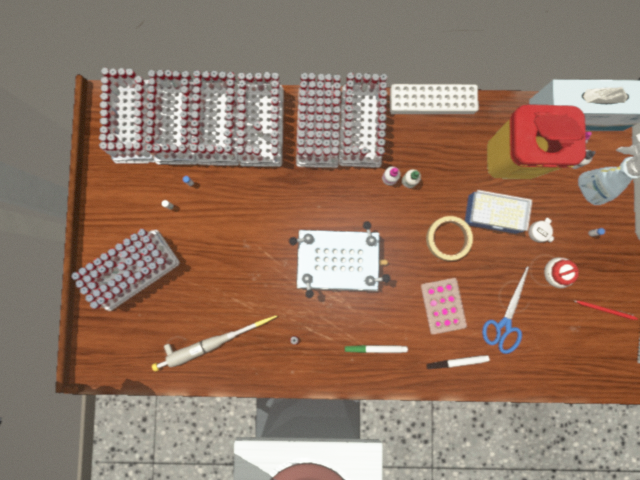

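View pics/side0.png

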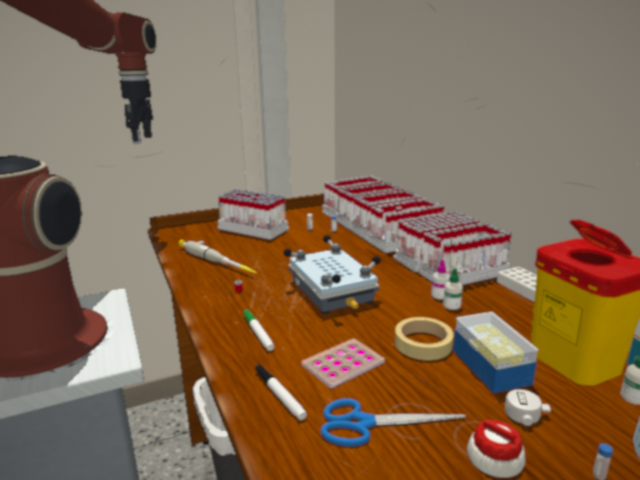

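Top view: the manifold is at about px (339,261), with ball a near (308,293), b (387,280), c (367,226) and d (293,241). The side view agrees. I'll work out coarse positions first, then bring the wrist camera over it.

```bash
python3 - <<'E'
from h import *
d=cam('top'); im=d['frame']
for n,p in dict(cov=(339,261),a=(308,293),b=(387,280),c=(367,226),d=(293,241)).items(): print(n,plane(d,*p,0.08 if n!='cov' else .057).round(3))
w=cam('wrist'); print(np.array(w['T_tool_cam']).round(3).tolist(), w['f'],w['cx'],w['cy'])
E
```

```text
cov [ 0.538 -0.058  0.057]
a [0.47  0.006 0.08 ]
b [ 0.5   -0.157  0.08 ]
c [ 0.611 -0.114  0.08 ]
d [0.576 0.039 0.08 ]
[[-0.0, -0.957, -0.289, 0.074], [1.0, -0.0, -0.0, 0.0], [0.0, -0.289, 0.957, -0.071], [0.0, 0.0, 0.0, 1.0]] 333.42112885083066 320.0281035205426 239.6116911273694
```

Emit:
arm_command --rows "23 -52 0 0 0 -5.4; 46 -104 0 0 0 -10.8; 69 -156 0 0 0 -16.2; 92 -208 0 0 0 -21.7; 115 -260 0 0 0 -27; 138 -312 0 0 0 -32.5; 161 -364 0 0 0 -38; 184 -416 0 0 0 -43.3; 207 -468 0 0 0 -48.7; 230 -520 0 0 0 -54; 252 -572 0 0 0 -59.5; 274 -624 0 0 0 -65" --jaw 0.5 --squeeze 80

```text
t: 1.7
tool_pos: [0.5386, -0.0598, 0.3031]
tool_rot: [-2.225, -2.216, 0.001]
contact_force: [0.6, -0.6, -0.5]
opening: 0.0425
```

```bash
python3 - <<'E'
from h import *
o=monitor.get_obs(); print(o['t'],o['q'].round(3),o['tool_pos'],o['opening'],o['contact_force'])
R=Ro.from_rotvec(o['tool_rot']).as_matrix(); print(R.round(3))
w=cam('wrist'); save(w,'w1.png'); np.savez('w1.npz',**w)
E
```

```text
1.7 [-0.248 -0.146  1.806  0.     1.482 -0.244] [ 0.53861105 -0.05981612  0.30305434] 0.04254777529997668 [ 0.61900032 -0.6372699  -0.47839125]
[[ 0.004  1.    -0.001]
 [ 1.    -0.004  0.   ]
 [ 0.    -0.001 -1.   ]]
```

View pics/w1.png

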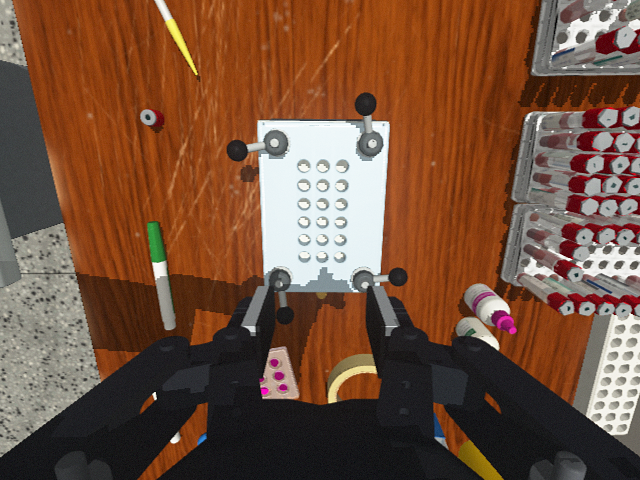

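Balls: a (236,150), d (365,103), b (285,314), c (397,277). Next is a second view, taken from a shifted pose, to triangulate them.

Emit:
arm_command --rows "-20 -35 0 0 0 0; -40 -70 0 0 0 0; -40 -70 0 0 0 0"

```text
t: 2.12
tool_pos: [0.4993, -0.1367, 0.3027]
tool_rot: [2.235, 2.203, -0.006]
contact_force: [-0.0, 0.3, -0.3]
opening: 0.0428
```

```bash
cat >> h.py <<'E'
def balls(d,guess,r=14):
    g=cv2.GaussianBlur(d['frame'],(3,3),0).max(2); out=[]
    for u,v in guess:
        m=np.zeros(g.shape,np.uint8); cv2.circle(m,(int(round(u)),int(round(v))),r+4,255,-1)
        k=((g<60)&(m>0)).astype(np.uint8)*255
        k=cv2.morphologyEx(k,cv2.MORPH_OPEN,cv2.getStructuringElement(cv2.MORPH_ELLIPSE,(9,9)))
        n,l,s,c=cv2.connectedComponentsWithStats(k)
        if n<2: out.append((np.nan,)*3); continue
        i=1+np.argmax(s[1:,4]); ct=cv2.findContours((l==i).astype(np.uint8),0,1)[0][0]
        out.append((*c[i],cv2.minEnclosingCircle(ct)[1]))
    return np.array(out)
E
python3 - <<'E'
from h import *
d1=dict(np.load('w1.npz')); d2=cam('wrist'); save(d2,'w2.png'); np.savez('w2.npz',**d2)
b1=balls(d1,[(236,150),(285,314),(397,277),(365,103)])
coarse=[plane(d1,*p[:2],.079) for p in b1]
b2=balls(d2,[proj(d2,c) for c in coarse])
for n,p,q in zip('abcd',b1,b2):
    A=[];B=[]
    for d,x in((d1,p),(d2,q)):
        c,r=ray(d,*x[:2]); r/=np.linalg.norm(r); P=np.eye(3)-np.outer(r,r); A.append(P);B.append(P@c)
    X=np.linalg.lstsq(np.vstack(A),np.hstack(B),rcond=None)[0]; print(n,p.round(1),q.round(1),X.round(4),plane(d1,*p[:2],.079).round(4)[:2],plane(d2,*q[:2],.079).round(4)[:2])
# stud tops (76mm) guesses & cover corners
cs=[]
for i,d in enumerate((d1,d2)):
    hsv=cv2.cvtColor(d['frame'],cv2.COLOR_RGB2HSV)
    k=((hsv[...,2]>150)&(hsv[...,1]<50)).astype(np.uint8)
    u,v=proj(d,[.538,-.058,.057]); m=np.zeros_like(k); cv2.rectangle(m,(int(u-90),int(v-110)),(int(u+90),int(v+110)),1,-1)
    k=cv2.morphologyEx(k*m,cv2.MORPH_CLOSE,np.ones((15,15)))
    ct=max(cv2.findContours(k,0,2)[0],key=cv2.contourArea); P=np.array([plane(d,*p,.0566)[:2] for p in ct[:,0]]).astype(np.float32)
    print(cv2.minAreaRect(P*1000))
cv2.imwrite('pics/w12.png',np.hstack([d1['frame'][80:340,200:440],d2['frame'][0:260,200:500]])[:,:,::-1])
E
```

```text
a [236.7 150.3  10.1] [277.   46.9  12.2] [0.4677 0.0051 0.0813] [0.4671 0.0051] [0.4674 0.0057]
b [281.3 315.5  13. ] [323.9 239.4   9.3] [ 0.5013 -0.1499  0.0867] [ 0.4993 -0.1537] [ 0.5024 -0.1529]
c [397.4 276.6   8.9] [447.6 193.3  10. ] [ 0.6115 -0.1114  0.0814] [ 0.612  -0.1124] [ 0.6125 -0.1118]
d [365.1 103.7  11.1] [416.5   1.5   4.5] [0.58   0.0435 0.0539] [0.5758 0.0417] [0.5748 0.0347]
((538.9246826171875, -53.81061553955078), (130.21910095214844, 173.3853302001953), 2.360029697418213)
((541.5369262695312, -57.72499084472656), (131.5421905517578, 178.96070861816406), 2.7949330806732178)
```

View pics/w2.png

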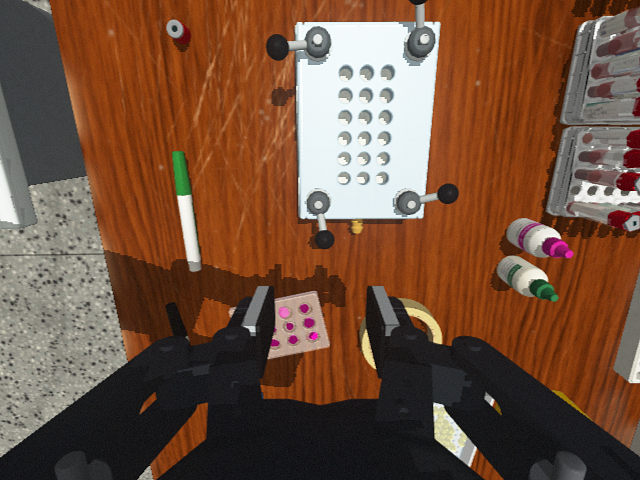

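View 2 shows the stud ends at a (317,42), d (421,40), b (318,202) and c (409,202). Balls a, b and c are clear, and d is clipped. In view 1, b merged with a finger.

```bash
python3 - <<'E'
from h import *
d1=dict(np.load('w1.npz')); d2=dict(np.load('w2.npz'))
M=np.array([(-42,66),(-42,-66),(42,-66),(42,66)])/1000.
G={1:[(277,143),(281,281),(364,281),(371,144)],2:[(317,42),(318,202),(409,202),(421,40)]}
for i,d in((1,d1),(2,d2)):
    g=cv2.cvtColor(d['frame'],cv2.COLOR_RGB2GRAY); P=[]
    for u,v in G[i]: P.append(plane(d,u,v,.076)[:2])
    P=np.array(P); a=M-M.mean(0); b=P-P.mean(0)
    y=np.arctan2((a[:,0]*b[:,1]-a[:,1]*b[:,0]).sum(),(a*b).sum()); R=np.array([[np.cos(y),-np.sin(y)],[np.sin(y),np.cos(y)]])
    print(i,'centre',P.mean(0).round(4),'yaw',np.degrees(y).round(2),'res',(b-a@R.T).round(4).tolist())
    o=(P.mean(0)+M@R.T)
    B=[plane(d,*p,.0795)[:2] for p in {1:[(236.7,150.3),(285,314),(397.4,276.6),(365.1,103.7)],2:[(277,46.9),(323.9,239.4),(447.6,193.3),(418,-3)]}[i]]
    for n,s,q in zip('abcd',o,B): v=q-s; print(n,s.round(4),'r',np.hypot(*v).round(4),'ang',(np.degrees(np.arctan2(v[1],v[0])-y)%360).round(1))
    z=cv2.resize(d['frame'][int(G[i][0][1])-42:int(G[i][0][1])+ (205 if i==2 else 190),225:460],None,fx=2,fy=2,interpolation=2)
E
```

```text
1 centre [ 0.5411 -0.0538] yaw -0.66 res [[0.0016, -0.0017], [0.0017, 0.0015], [-0.0017, 0.0022], [-0.0015, -0.0019]]
a [0.4999 0.0126] r 0.0335 ang 193.7
b [ 0.4984 -0.1193] r 0.0328 ang 278.9
c [ 0.5824 -0.1203] r 0.0306 ang 16.1
d [0.5839 0.0117] r 0.0311 ang 105.9
2 centre [ 0.5392 -0.0548] yaw -0.52 res [[0.001, -0.0022], [0.0009, 0.002], [-0.001, 0.0015], [-0.0009, -0.0013]]
a [0.4978 0.0116] r 0.031 ang 191.6
b [ 0.4966 -0.1204] r 0.0329 ang 280.6
c [ 0.5806 -0.1212] r 0.0331 ang 17.1
d [0.5818 0.0108] r 0.0273 ang 103.7
```

```bash
cat > plan.py <<'E'
import sys; from h import *
C=np.array([.540,-.0545]); Y=-.6
S={k:C+Ro.from_euler('z',Y,degrees=True).as_matrix()[:2,:2]@np.array(v) for k,v in dict(a=(-.042,.066),b=(-.042,-.066),c=(.042,-.066),d=(.042,.066)).items()}
u=lambda deg:np.array([np.cos(np.radians(deg)),np.sin(np.radians(deg))])
def state():
    o=monitor.get_obs(); R=Ro.from_rotvec(o['tool_rot']).as_matrix(); return o,o['tool_pos'],np.degrees(np.arctan2(R[1,1],R[0,1]))
# angles in manifold frame; phi = world yaw of jaw axis; steps deg per swing row
def seg(w,p,phi):
    q,f=w[-1]; n=max(1,int(np.ceil(max(np.linalg.norm(p-q)/.058,abs(phi-f)/10.5))))
    for i in range(1,n+1): w.append((q+(p-q)*i/n,f+(phi-f)*i/n))
def go(lever,t0,t1,phi,z=.146,step=9.,settle=1,back=None,extra=0.,safe=.182):
    o,p,f=state(); w=[(p.copy(),f)]; sgn=1 if np.dot(u(phi),u((t0+t1)/2+Y-90))>0 else -1; lead=o['opening']/2-.009
    if p[2]<safe-.01:
        if back: w.append((p+np.r_[back[0]*1e-3*u(back[1]+Y+90),0],f))
        w.append((np.r_[w[-1][0][:2],safe],f))
    ball=lambda t,L:S[lever]+.032*u(t+Y)+L*sgn*u(phi)
    seg(w,np.r_[ball(t0,0),safe],phi); seg(w,np.r_[ball(t0,0),z],phi)
    n=int(np.ceil(abs(t1-t0)/step))
    for i in range(1,n+1): w.append((np.r_[ball(t0+(t1-t0)*i/n,(lead+extra)*min(1,i/1.)),z],phi))
    w+= [w[-1]]*settle
    out(w,p,f)
def out(w,p,f):
    L=['%.1f %.1f %.1f 0 0 %.1f'%(*(1000*(q-p)),a-f) for q,a in w[1:]]
    for i in range(0,len(L),12): print(len(L[i:i+12]),'; '.join(L[i:i+12]))
def feel(lever,t):
    o,p,f=state(); F=o['contact_force']; tc=u(t+Y-90); print('t',o['t'],'p',p.round(4),'yaw',f.round(1),'F',F.round(1),'push',(-F[:2]@tc).round(2),'open',o['opening'])
    v=p[:2]-S[lever]; return v
E
python3 - <<'E'
from plan import *
print(S); feel('b',280); go('b',280,245,-12)
E
```

```text
{'a': array([0.49869344, 0.0119362 ]), 'b': array([ 0.49731117, -0.12005657]), 'c': array([ 0.58130656, -0.1209362 ]), 'd': array([0.58268883, 0.01105657])}
t 2.175 p [ 0.4998 -0.1357  0.3028] yaw -0.7 F [-0.2 -0.9  0.5] push -0.35 open 0.04259365083606147
9 0.9 -5.3 -40.3 0 0 -3.8; 1.8 -10.6 -80.5 0 0 -7.5; 2.7 -15.9 -120.8 0 0 -11.3; 2.7 -15.9 -156.8 0 0 -11.3; -14.2 -13.8 -156.8 0 0 -11.3; -19.1 -13.5 -156.8 0 0 -11.3; -23.8 -12.4 -156.8 0 0 -11.3; -28.4 -10.6 -156.8 0 0 -11.3; -28.4 -10.6 -156.8 0 0 -11.3
```

Emit:
arm_command --rows "1 -5 -40 0 0 -4; 2 -10 -80 0 0 -8; 2.7 -16 -120 0 0 -11.3; 2.7 -16 -140 0 0 -11.3; 2.7 -16 -157 0 0 -11.3"

```text
t: 2.8
tool_pos: [0.5027, -0.1506, 0.1446]
tool_rot: [2.44, 1.977, -0.005]
contact_force: [0.3, 0.1, 0.5]
opening: 0.0429
```

```bash
python3 - <<'E'
from plan import *
feel('b',280); d=cam('wrist'); save(d,'w3.png'); 
go('b',280,245,-12)
E
```

```text
t 2.8 p [ 0.5027 -0.1506  0.1446] yaw -12.0 F [0.3 0.1 0.5] push 0.31 open 0.042940271495588565
8 0.0 0.0 39.5 0 0 0.0; 1.0 -1.3 39.5 0 0 -0.0; 1.0 -1.3 3.5 0 0 -0.0; -16.0 0.8 3.5 0 0 -0.0; -20.8 1.1 3.5 0 0 -0.0; -25.6 2.2 3.5 0 0 -0.0; -30.2 3.9 3.5 0 0 -0.0; -30.2 3.9 3.5 0 0 -0.0
```

View pics/w3.png

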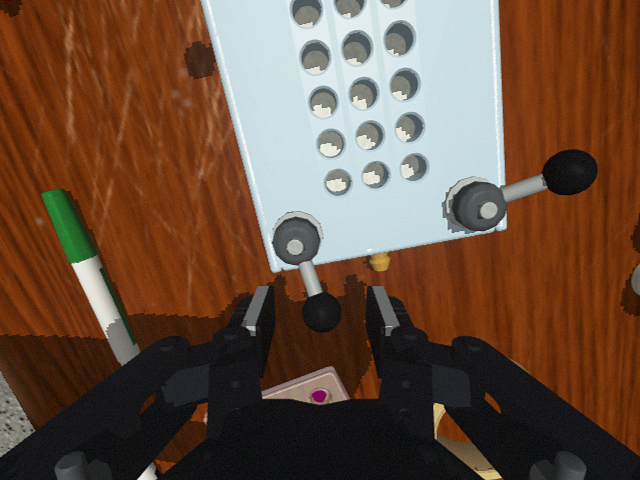

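The ball of b sits centred between the fingers, at px (321,312). I'll swing it now.

Emit:
arm_command --rows "-8 0 1 0 0 0; -15 0 1 0 0 0; -21 1 1 0 0 0; -25.5 2 1 0 0 0; -30 4 1 0 0 0; -30 4 1 0 0 0"

```text
t: 3.6
tool_pos: [0.4714, -0.1461, 0.1438]
tool_rot: [-2.44, -1.977, 0.007]
contact_force: [1.4, -1.4, 1.1]
opening: 0.0427
```

```bash
python3 - <<'E'
from plan import *
feel('b',245); go('d',105,70,-12,back=(8,245))
E
```

```text
t 3.6 p [ 0.4714 -0.1461  0.1438] yaw -12.0 F [ 1.4 -1.4  1.1] push 1.88 open 0.04274185093143086
12 7.2 -3.5 0.0 0 0 0.0; 7.2 -3.5 38.2 0 0 0.0; 31.3 44.4 38.2 0 0 -0.0; 55.3 92.3 38.2 0 0 -0.0; 79.3 140.2 38.2 0 0 -0.0; 103.4 188.1 38.2 0 0 -0.0; 103.4 188.1 2.2 0 0 -0.0; 120.3 186.4 2.2 0 0 -0.0; 125.2 186.5 2.2 0 0 -0.0; 130.0 185.9 2.2 0 0 -0.0; 134.7 184.5 2.2 0 0 -0.0; 134.7 184.5 2.2 0 0 -0.0
```

Emit:
arm_command --rows "7 -3 8 0 0 0; 15 20 38 0 0 0; 40 75 38 0 0 0; 65 130 38 0 0 0; 90 175 38 0 0 0; 103 188 38 0 0 0; 103 188 20 0 0 0; 104 188 2 0 0 0; 118 187 2 0 0 0; 125 186.5 2 0 0 0; 130 186 2 0 0 0; 135 184.5 2 0 0 0"

```text
t: 5.1
tool_pos: [0.6068, 0.0384, 0.1461]
tool_rot: [-2.44, -1.976, 0.006]
contact_force: [-1.6, 2.9, -0.7]
opening: 0.043
```

```bash
python3 - <<'E'
from plan import *
feel('d',70); d=cam('wrist');save(d,'w4.png'); go('c',16,-19,78,back=(8,70))
E
```

```text
t 5.1 p [0.6068 0.0384 0.1461] yaw -12.0 F [-1.6  2.9 -0.7] push 2.51 open 0.04298719902669438
12 -7.5 2.8 0.0 0 0 0.0; -7.5 2.8 35.7 0 0 0.0; -6.1 -14.2 35.7 0 0 10.0; -4.7 -31.3 35.7 0 0 20.0; -3.4 -48.3 35.7 0 0 30.0; -2.0 -65.4 35.7 0 0 40.0; -0.6 -82.4 35.7 0 0 50.0; 0.8 -99.5 35.7 0 0 60.0; 2.1 -116.5 35.7 0 0 70.0; 3.5 -133.6 35.7 0 0 80.0; 4.9 -150.6 35.7 0 0 90.0; 4.9 -150.6 -0.3 0 0 90.0
5 3.3 -167.4 -0.3 0 0 90.0; 3.5 -172.3 -0.3 0 0 90.0; 2.9 -177.2 -0.3 0 0 90.0; 1.6 -181.9 -0.3 0 0 90.0; 1.6 -181.9 -0.3 0 0 90.0
```

View pics/w4.png

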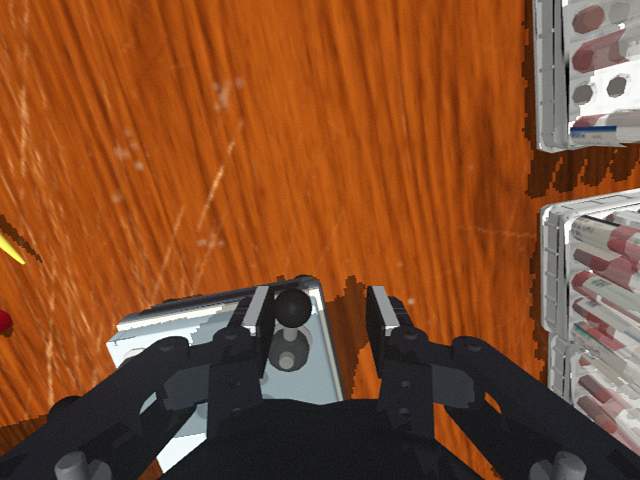

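Lever d's ball is resting against the trailing pad, as intended. On to c.

Emit:
arm_command --rows "-7 3 8 0 0 0; -7 0 36 0 0 10; -5 -31 36 0 0 20; -3 -50 36 0 0 30; -2 -70 36 0 0 40; -1 -90 36 0 0 50; 1 -110 36 0 0 60; 2 -130 36 0 0 70; 3.5 -145 36 0 0 80; 5 -150.5 36 0 0 90; 5 -150.5 20 0 0 90; 5 -150.5 0 0 0 90"

```text
t: 6.65
tool_pos: [0.6123, -0.1121, 0.1459]
tool_rot: [0.331, 3.121, -0.005]
contact_force: [-0.3, 0.4, 0.2]
opening: 0.0429
```

Emit:
arm_command --rows "-1 -8 0 0 0 0; -1.5 -16 0 0 0 0; -1.5 -21.5 0 0 0 0; -2 -26.5 0 0 0 0; -3.3 -31.3 0 0 0 0; -3.3 -31.3 0 0 0 0"

```text
t: 7.4
tool_pos: [0.609, -0.1441, 0.1463]
tool_rot: [0.332, 3.121, -0.006]
contact_force: [-0.2, 0.1, -0.1]
opening: 0.0425
```

```bash
python3 - <<'E'
from plan import *
feel('c',-19); go('a',192,157,78,back=(8,-19))
E
```

```text
t 7.4 p [ 0.609  -0.1441  0.1463] yaw 77.9 F [-0.2  0.1 -0.1] push 0.01 open 0.042549010372117564
12 2.7 7.5 0.0 0 0 0.0; 2.7 7.5 35.7 0 0 0.0; -33.4 43.1 35.7 0 0 0.0; -69.5 78.6 35.7 0 0 0.1; -105.6 114.2 35.7 0 0 0.1; -141.6 149.7 35.7 0 0 0.1; -141.6 149.7 -0.3 0 0 0.1; -139.7 166.5 -0.3 0 0 0.1; -139.5 171.4 -0.3 0 0 0.1; -138.7 176.2 -0.3 0 0 0.1; -137.0 180.8 -0.3 0 0 0.1; -137.0 180.8 -0.3 0 0 0.1
```

Emit:
arm_command --rows "2.5 7 8 0 0 0; -10 20 36 0 0 0; -50 60 36 0 0 0; -90 100 36 0 0 0; -125 135 36 0 0 0; -141.5 150 36 0 0 0; -141.5 150 18 0 0 0; -141.5 151 0 0 0 0; -140 166 0 0 0 0; -139.5 171.5 0 0 0 0; -138.5 176 0 0 0 0; -137 181 0 0 0 0"

```text
t: 8.9
tool_pos: [0.4724, 0.0371, 0.1467]
tool_rot: [0.332, 3.12, -0.007]
contact_force: [-1.2, -2.2, -0.7]
opening: 0.0426
```

```bash
python3 - <<'E'
from plan import *
feel('a',157); d=cam('wrist');save(d,'w5.png'); t=cam('top'); cv2.imwrite('pics/t5.png',cv2.resize(t['frame'][200:310,275:405],None,fx=4,fy=4,interpolation=cv2.INTER_CUBIC)[:,:,::-1])
go('a',157,137,55)
go('c',-19,-47,55,back=(8,157))
E
```

```text
t 8.9 p [0.4724 0.0371 0.1467] yaw 77.9 F [-1.2 -2.2 -0.7] push 2.49 open 0.04256024067432142
9 0.0 0.0 35.2 0 0 0.0; -1.1 -4.2 35.2 0 0 -7.6; -2.1 -8.4 35.2 0 0 -15.3; -3.2 -12.6 35.2 0 0 -22.9; -3.2 -12.6 -0.8 0 0 -22.9; 5.7 1.0 -0.8 0 0 -22.9; 7.7 4.1 -0.8 0 0 -22.9; 10.1 6.9 -0.8 0 0 -22.9; 10.1 6.9 -0.8 0 0 -22.9
12 -3.2 -7.3 0.0 0 0 0.0; -3.2 -7.3 35.2 0 0 0.0; 32.3 -47.8 35.2 0 0 -5.7; 67.8 -88.2 35.2 0 0 -11.4; 103.4 -128.6 35.2 0 0 -17.2; 138.9 -169.0 35.2 0 0 -22.9; 138.9 -169.0 -0.8 0 0 -22.9; 130.2 -182.8 -0.8 0 0 -22.9; 128.2 -186.2 -0.8 0 0 -22.9; 125.9 -189.3 -0.8 0 0 -22.9; 123.2 -192.1 -0.8 0 0 -22.9; 123.2 -192.1 -0.8 0 0 -22.9
```

View pics/w5.png

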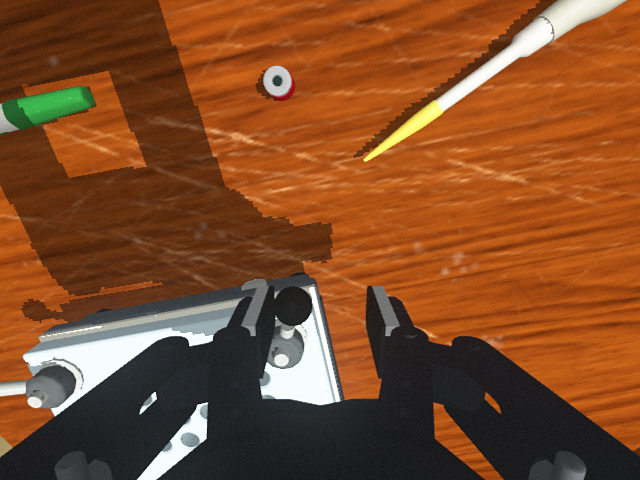

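Round 1 is done and lever a's ball is on the pad. Round 2 starts with c.

```bash
python3 - <<'E'
from plan import *
go('c',-17,-52,53,back=(8,157),z=.145)
E
```

```text
12 -3.2 -7.3 0.0 0 0 0.0; -3.2 -7.3 35.2 0 0 0.0; 32.4 -47.5 35.2 0 0 -6.2; 68.0 -87.6 35.2 0 0 -12.4; 103.6 -127.8 35.2 0 0 -18.7; 139.2 -168.0 35.2 0 0 -24.9; 139.2 -168.0 -1.8 0 0 -24.9; 129.9 -182.5 -1.8 0 0 -24.9; 127.4 -186.6 -1.8 0 0 -24.9; 124.3 -190.4 -1.8 0 0 -24.9; 120.7 -193.7 -1.8 0 0 -24.9; 120.7 -193.7 -1.8 0 0 -24.9
```

Emit:
arm_command --rows "-3 -7 8 0 0 0; 10 -20 36 0 0 -3; 50 -65 36 0 0 -9; 90 -110 36 0 0 -16; 125 -150 36 0 0 -22; 139 -168 36 0 0 -25; 139 -168 17 0 0 -25; 138.5 -169 -2 0 0 -25; 131 -181 -2 0 0 -25; 127.5 -186.5 -2 0 0 -25; 124.3 -190.4 -2 0 0 -25; 120.7 -193.7 -2 0 0 -25"

```text
t: 10.5
tool_pos: [0.5937, -0.1565, 0.1456]
tool_rot: [0.998, 2.972, -0.007]
contact_force: [2.6, 1.3, -1.3]
opening: 0.0427
```

```bash
python3 - <<'E'
from plan import *
feel('c',-52)
go('a',157,122,53,back=(8,-52),z=.145)
E
```

```text
t 10.5 p [ 0.5937 -0.1565  0.1456] yaw 52.9 F [ 2.6  1.3 -1.3] push 2.84 open 0.04270094597035704
12 6.4 4.9 0.0 0 0 0.0; 6.4 4.9 36.4 0 0 0.0; -26.3 49.0 36.4 0 0 0.0; -59.0 93.1 36.4 0 0 0.1; -91.6 137.2 36.4 0 0 0.1; -124.3 181.3 36.4 0 0 0.1; -124.3 181.3 -0.6 0 0 0.1; -114.6 195.4 -0.6 0 0 0.1; -111.7 199.3 -0.6 0 0 0.1; -108.2 202.8 -0.6 0 0 0.1; -104.2 205.6 -0.6 0 0 0.1; -104.2 205.6 -0.6 0 0 0.1
```

Emit:
arm_command --rows "6 5 8 0 0 0; -5 20 36 0 0 0; -40 70 36 0 0 0; -75 120 36 0 0 0; -110 165 36 0 0 0; -124 181 36 0 0 0; -124 181 17 0 0 0; -123.5 182 -1 0 0 0; -116 194 -1 0 0 0; -112 199 -1 0 0 0; -108.2 202.8 -1 0 0 0; -104.2 205.6 -1 0 0 0"

```text
t: 12.0
tool_pos: [0.4896, 0.0492, 0.1446]
tool_rot: [0.998, 2.973, -0.007]
contact_force: [-4.4, -0.7, -1.7]
opening: 0.0427
```

```bash
python3 - <<'E'
from plan import *
feel('a',122)
go('d',70,35,138,back=(8,122),z=.145)
E
```

```text
t 12.0 p [0.4896 0.0492 0.1446] yaw 52.9 F [-4.4 -0.7 -1.7] push 4.14 open 0.0426513920039952
12 -6.8 -4.2 0.0 0 0 0.0; -6.8 -4.2 37.4 0 0 0.0; 5.5 -4.6 37.4 0 0 9.5; 17.9 -5.1 37.4 0 0 18.9; 30.2 -5.5 37.4 0 0 28.4; 42.6 -6.0 37.4 0 0 37.8; 54.9 -6.4 37.4 0 0 47.3; 67.3 -6.9 37.4 0 0 56.7; 79.7 -7.3 37.4 0 0 66.2; 92.0 -7.8 37.4 0 0 75.6; 104.4 -8.2 37.4 0 0 85.1; 104.4 -8.2 0.4 0 0 85.1
5 118.0 -18.5 0.4 0 0 85.1; 122.0 -21.3 0.4 0 0 85.1; 125.6 -24.5 0.4 0 0 85.1; 128.7 -28.4 0.4 0 0 85.1; 128.7 -28.4 0.4 0 0 85.1
```

Emit:
arm_command --rows "-7 -4 8 0 0 0; -5 -4 37 0 0 9; 8 -5 37 0 0 19; 20 -5 37 0 0 29; 33 -6 37 0 0 39; 46 -6 37 0 0 48; 59 -7 37 0 0 58; 72 -7 37 0 0 67; 85 -8 37 0 0 76; 100 -8 37 0 0 85; 104.4 -8.2 20 0 0 85; 104.4 -8.2 0 0 0 85"

```text
t: 13.5
tool_pos: [0.5943, 0.0409, 0.1442]
tool_rot: [-1.268, 2.864, -0.001]
contact_force: [-0.1, 0.4, 0.1]
opening: 0.0428
```

Emit:
arm_command --rows "7 -5 0 0 0 0; 13.5 -10 0 0 0 0; 17.5 -13 0 0 0 0; 21.2 -16.3 0 0 0 0; 24.3 -20.2 0 0 0 0; 24.3 -20.2 0 0 0 0"

```text
t: 14.25
tool_pos: [0.619, 0.0202, 0.1446]
tool_rot: [-1.268, 2.864, -0.002]
contact_force: [-0.2, -0.3, 0.3]
opening: 0.0425
```

```bash
python3 - <<'E'
from plan import *
feel('d',35)
go('b',247,212,138,back=(8,35),z=.145)
E
```

```text
t 14.25 p [0.619  0.0202 0.1446] yaw 137.8 F [-0.2 -0.3  0.3] push -0.11 open 0.042491011910925365
12 -4.5 6.6 0.0 0 0 0.0; -4.5 6.6 37.4 0 0 0.0; -37.0 -37.4 37.4 0 0 0.1; -69.5 -81.5 37.4 0 0 0.1; -102.0 -125.5 37.4 0 0 0.2; -134.5 -169.6 37.4 0 0 0.2; -134.5 -169.6 0.4 0 0 0.2; -147.9 -159.1 0.4 0 0 0.2; -151.9 -156.2 0.4 0 0 0.2; -155.3 -152.7 0.4 0 0 0.2; -158.1 -148.7 0.4 0 0 0.2; -158.1 -148.7 0.4 0 0 0.2
```

Emit:
arm_command --rows "-4 6 8 0 0 0; -14 -8 37 0 0 0; -50 -57 37 0 0 0; -86 -106 37 0 0 0; -120 -152 37 0 0 0; -134.5 -169.6 37 0 0 0; -134.5 -169.6 18 0 0 0; -135.5 -169 0 0 0 0; -146.5 -160 0 0 0 0; -152 -156 0 0 0 0; -155.3 -152.7 0 0 0 0; -158 -148.7 0 0 0 0"

```text
t: 15.75
tool_pos: [0.4614, -0.1286, 0.1454]
tool_rot: [-1.268, 2.863, -0.006]
contact_force: [1.0, -3.3, -1.1]
opening: 0.0426
```

```bash
python3 - <<'E'
from plan import *
feel('b',212); d=cam('wrist'); save(d,'w6.png')
go('b',212,190,112,z=.143)
go('d',35,7,112,back=(8,212),z=.143)
E
```

```text
t 15.75 p [ 0.4614 -0.1286  0.1454] yaw 137.8 F [ 1.  -3.3 -1.1] push 3.36 open 0.04260724870700248
9 0.0 0.0 36.7 0 0 0.0; 3.0 -2.8 36.7 0 0 -8.6; 5.9 -5.6 36.7 0 0 -17.2; 8.9 -8.5 36.7 0 0 -25.8; 8.9 -8.5 -2.3 0 0 -25.8; 2.4 6.6 -2.3 0 0 -25.8; 1.0 10.4 -2.3 0 0 -25.8; 0.0 14.4 -2.3 0 0 -25.8; 0.0 14.4 -2.3 0 0 -25.8
12 4.2 -6.8 0.0 0 0 0.0; 4.2 -6.8 36.7 0 0 0.0; 40.1 34.2 36.7 0 0 -6.4; 76.1 75.3 36.7 0 0 -12.9; 112.0 116.3 36.7 0 0 -19.3; 148.0 157.4 36.7 0 0 -25.8; 148.0 157.4 -2.3 0 0 -25.8; 154.6 142.6 -2.3 0 0 -25.8; 156.2 139.0 -2.3 0 0 -25.8; 157.4 135.3 -2.3 0 0 -25.8; 158.0 131.4 -2.3 0 0 -25.8; 158.0 131.4 -2.3 0 0 -25.8
```

View pics/w6.png

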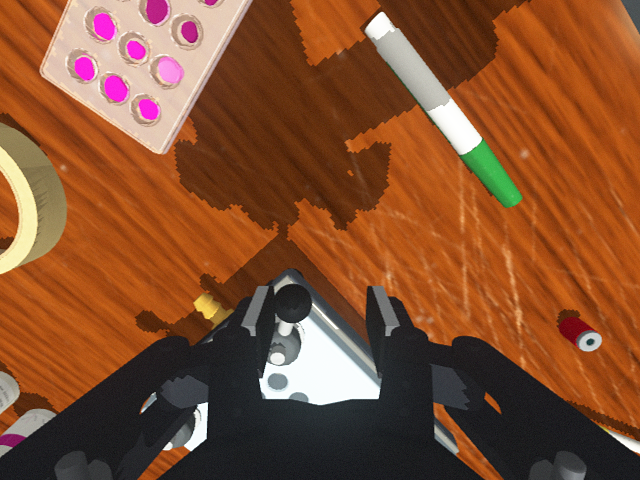

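Emit:
arm_command --rows "4 -7 8 0 0 0; 15 5 37 0 0 -4; 52 48 37 0 0 -10; 89 90 37 0 0 -16; 125 132 37 0 0 -22; 148 157.4 37 0 0 -26; 148 157.4 17 0 0 -26; 148.5 156.5 -2 0 0 -26; 153.5 145 -2 0 0 -26; 156.2 139 -2 0 0 -26; 157.4 135.3 -2 0 0 -26; 158 131.4 -2 0 0 -26"

```text
t: 17.3
tool_pos: [0.6192, 0.0032, 0.1435]
tool_rot: [-0.591, 3.075, -0.006]
contact_force: [0.1, 4.5, -3.3]
opening: 0.0426
```

```bash
python3 - <<'E'
from plan import *
feel('d',7)
go('b',214,184,112,back=(8,7),z=.143)
E
```

```text
t 17.3 p [0.6192 0.0032 0.1435] yaw 111.7 F [ 0.1  4.5 -3.3] push 4.49 open 0.04264718437816808
12 -0.9 8.0 0.0 0 0 0.0; -0.9 8.0 38.5 0 0 0.0; -37.8 -29.2 38.5 0 0 0.1; -74.7 -66.4 38.5 0 0 0.1; -111.6 -103.6 38.5 0 0 0.2; -148.6 -140.8 38.5 0 0 0.3; -148.6 -140.8 -0.5 0 0 0.3; -155.2 -125.8 -0.5 0 0 0.3; -156.8 -121.9 -0.5 0 0 0.3; -157.9 -117.8 -0.5 0 0 0.3; -158.4 -113.7 -0.5 0 0 0.3; -158.4 -113.7 -0.5 0 0 0.3
```

Emit:
arm_command --rows "-1 8 8 0 0 0; -12 -5 38 0 0 0; -52 -45 38 0 0 0; -92 -85 38 0 0 0; -130 -123 38 0 0 0; -148.5 -141 38 0 0 0; -148.5 -141 18 0 0 0; -149 -140 -1 0 0 0; -154 -128 -1 0 0 0; -156.8 -122 -1 0 0 0; -157.9 -117.8 -1 0 0 0; -158.4 -113.7 -1 0 0 0"

```text
t: 18.8
tool_pos: [0.4612, -0.1112, 0.1442]
tool_rot: [-0.592, 3.074, -0.014]
contact_force: [-1.5, -4.7, -1.0]
opening: 0.0428
```

```bash
python3 - <<'E'
from plan import *
feel('b',184)
go('a',124,92,18,back=(8,184),z=.143)
E
```

```text
t 18.8 p [ 0.4612 -0.1112  0.1442] yaw 111.8 F [-1.5 -4.7 -1. ] push 4.63 open 0.04276565170416616
12 0.5 -8.0 0.0 0 0 0.0; 0.5 -8.0 37.8 0 0 0.0; 2.6 9.5 37.8 0 0 -10.4; 4.8 27.1 37.8 0 0 -20.8; 6.9 44.6 37.8 0 0 -31.3; 9.1 62.1 37.8 0 0 -41.7; 11.3 79.7 37.8 0 0 -52.1; 13.4 97.2 37.8 0 0 -62.5; 15.6 114.7 37.8 0 0 -73.0; 17.7 132.3 37.8 0 0 -83.4; 19.9 149.8 37.8 0 0 -93.8; 19.9 149.8 -1.2 0 0 -93.8
5 35.6 155.8 -1.2 0 0 -93.8; 39.7 157.5 -1.2 0 0 -93.8; 44.1 158.5 -1.2 0 0 -93.8; 48.5 158.9 -1.2 0 0 -93.8; 48.5 158.9 -1.2 0 0 -93.8
```

Emit:
arm_command --rows "1 -8 8 0 0 0; 2 -5 38 0 0 -10; 4 15 38 0 0 -20; 6 35 38 0 0 -30; 8 55 38 0 0 -40; 10 75 38 0 0 -50; 13 97 38 0 0 -60; 15 115 38 0 0 -70; 17 132 38 0 0 -80; 19 147 38 0 0 -90; 20 150 20 0 0 -94; 20 150 -1 0 0 -94"

```text
t: 20.3
tool_pos: [0.4827, 0.0393, 0.1455]
tool_rot: [1.847, 2.535, -0.018]
contact_force: [-0.2, -0.4, 0.5]
opening: 0.0425
```

Emit:
arm_command --rows "9 3 0 0 0 0; 15.7 6 0 0 0 0; 19.8 7.7 0 0 0 0; 24.2 8.7 0 0 0 0; 28.6 9.1 0 0 0 0; 28.6 9.1 0 0 0 0"

```text
t: 21.05
tool_pos: [0.5117, 0.0483, 0.1456]
tool_rot: [1.847, 2.535, -0.017]
contact_force: [-1.0, 1.0, 0.8]
opening: 0.0428
```

```bash
python3 - <<'E'
from plan import *
feel('a',92)
go('c',-50,-84,18,back=(8,92),z=.143)
E
```

```text
t 21.05 p [0.5117 0.0483 0.1456] yaw 17.8 F [-1.   1.   0.8] push 1.01 open 0.042759928802107196
12 -8.0 -0.2 0.0 0 0 0.0; -8.0 -0.2 36.4 0 0 0.0; 16.5 -48.6 36.4 0 0 0.0; 40.9 -97.1 36.4 0 0 0.1; 65.4 -145.5 36.4 0 0 0.1; 89.9 -194.0 36.4 0 0 0.2; 89.9 -194.0 -2.6 0 0 0.2; 74.2 -200.5 -2.6 0 0 0.2; 70.0 -202.6 -2.6 0 0 0.2; 65.5 -204.1 -2.6 0 0 0.2; 60.8 -204.9 -2.6 0 0 0.2; 60.8 -204.9 -2.6 0 0 0.2
```

Emit:
arm_command --rows "-8 0 8 0 0 0; 0 -15 36 0 0 0; 27 -69 36 0 0 0; 54 -123 36 0 0 0; 80 -174 36 0 0 0; 90 -194 36 0 0 0; 90 -194 17 0 0 0; 89 -194.5 -2.5 0 0 0; 77 -199.5 -2.5 0 0 0; 70 -202.6 -2.5 0 0 0; 65.5 -204 -2.5 0 0 0; 60.8 -205 -2.5 0 0 0"

```text
t: 22.55
tool_pos: [0.5729, -0.1568, 0.144]
tool_rot: [1.845, 2.533, -0.016]
contact_force: [4.5, 0.0, -3.0]
opening: 0.0425
```

```bash
python3 - <<'E'
from plan import *
feel('c',-84)
go('a',94,76,0,back=(8,-84),z=.142,step=6)
E
```

```text
t 22.55 p [ 0.5729 -0.1568  0.144 ] yaw 17.9 F [ 4.5  0.  -3. ] push 4.46 open 0.04246617818710125
11 8.0 0.8 0.0 0 0 0.0; 8.0 0.8 38.0 0 0 0.0; -13.1 50.7 38.0 0 0 -4.5; -34.1 100.7 38.0 0 0 -8.9; -55.1 150.7 38.0 0 0 -13.4; -76.1 200.7 38.0 0 0 -17.9; -76.1 200.7 -2.0 0 0 -17.9; -60.5 200.7 -2.0 0 0 -17.9; -57.2 200.4 -2.0 0 0 -17.9; -53.9 199.7 -2.0 0 0 -17.9; -53.9 199.7 -2.0 0 0 -17.9
```

```bash
python3 - <<'E'
from plan import *
go('a',94,79,0,back=(8,-84),z=.142,step=5)
E
```

```text
11 8.0 0.8 0.0 0 0 0.0; 8.0 0.8 38.0 0 0 0.0; -13.1 50.7 38.0 0 0 -4.5; -34.1 100.7 38.0 0 0 -8.9; -55.1 150.7 38.0 0 0 -13.4; -76.1 200.7 38.0 0 0 -17.9; -76.1 200.7 -2.0 0 0 -17.9; -61.1 200.8 -2.0 0 0 -17.9; -58.3 200.6 -2.0 0 0 -17.9; -55.6 200.1 -2.0 0 0 -17.9; -55.6 200.1 -2.0 0 0 -17.9
```

Emit:
arm_command --rows "8 1 8 0 0 0; 2 16 38 0 0 -2; -22 70 38 0 0 -6; -45 124 38 0 0 -11; -68 178 38 0 0 -16; -76 200.7 38 0 0 -18; -76 200.7 17 0 0 -18; -75 200.7 -2 0 0 -18; -65 200.7 -2 0 0 -18; -61 200.7 -2 0 0 -18; -58.3 200.6 -2 0 0 -18; -55.6 200 -2 0 0 -18"

```text
t: 24.05
tool_pos: [0.5169, 0.0437, 0.1424]
tool_rot: [2.222, 2.216, -0.019]
contact_force: [-6.1, 4.6, 2.1]
opening: 0.0426
```

```bash
python3 - <<'E'
from plan import *
feel('a',79)
go('c',-82,-99,0,back=(8,79),z=.142,step=5)
E
```

```text
t 24.05 p [0.5169 0.0437 0.1424] yaw -0.2 F [-6.1  4.6  2.1] push 6.88 open 0.04255947382294503
12 -7.8 1.6 0.0 0 0 0.0; -7.8 1.6 39.6 0 0 0.0; 11.3 -47.9 39.6 0 0 0.0; 30.3 -97.4 39.6 0 0 0.1; 49.4 -146.8 39.6 0 0 0.1; 68.5 -196.3 39.6 0 0 0.2; 68.5 -196.3 -0.4 0 0 0.2; 53.9 -196.5 -0.4 0 0 0.2; 51.5 -196.6 -0.4 0 0 0.2; 49.1 -196.5 -0.4 0 0 0.2; 46.8 -196.1 -0.4 0 0 0.2; 46.8 -196.1 -0.4 0 0 0.2
```

Emit:
arm_command --rows "-8 1.5 8 0 0 0; -3 -12 39 0 0 0; 18 -66 39 0 0 0; 40 -120 39 0 0 0; 61 -174 39 0 0 0; 68.5 -196 39 0 0 0; 68.5 -196 19 0 0 0; 67 -196.3 0 0 0 0; 57 -196.5 0 0 0 0; 53 -196.5 0 0 0 0; 49.5 -196.5 0 0 0 0; 46.8 -196 0 0 0 0"

```text
t: 25.55
tool_pos: [0.5643, -0.1524, 0.1433]
tool_rot: [2.22, 2.214, -0.017]
contact_force: [5.8, -1.8, -4.8]
opening: 0.0426
```

```bash
python3 - <<'E'
from plan import *
feel('c',-99)
go('d',9,-10,90,back=(8,-99),z=.142,step=5)
E
```

```text
t 25.55 p [ 0.5643 -0.1524  0.1433] yaw -0.2 F [ 5.8 -1.8 -4.8] push 5.97 open 0.042641654075243986
12 7.9 -1.3 0.0 0 0 0.0; 7.9 -1.3 38.7 0 0 0.0; 12.6 17.5 38.7 0 0 10.0; 17.2 36.3 38.7 0 0 20.0; 21.9 55.2 38.7 0 0 30.1; 26.6 74.0 38.7 0 0 40.1; 31.3 92.8 38.7 0 0 50.1; 36.0 111.6 38.7 0 0 60.1; 40.6 130.5 38.7 0 0 70.1; 45.3 149.3 38.7 0 0 80.1; 50.0 168.1 38.7 0 0 90.2; 50.0 168.1 -1.3 0 0 90.2
5 50.3 153.2 -1.3 0 0 90.2; 50.3 150.5 -1.3 0 0 90.2; 50.2 147.9 -1.3 0 0 90.2; 49.8 145.2 -1.3 0 0 90.2; 49.8 145.2 -1.3 0 0 90.2
```

Emit:
arm_command --rows "8 -1 8 0 0 0; 10 8 39 0 0 10; 14 25 39 0 0 20; 19 45 39 0 0 30; 24 64 39 0 0 40; 28 82 39 0 0 50; 33 101 39 0 0 60; 38 120 39 0 0 70; 43 140 39 0 0 80; 48 158 39 0 0 90; 50 168 20 0 0 90; 50 168 -1 0 0 90"

```text
t: 27.05
tool_pos: [0.6143, 0.0159, 0.1414]
tool_rot: [0.007, 3.13, -0.006]
contact_force: [-0.9, -0.3, -0.2]
opening: 0.0428
```

Emit:
arm_command --rows "0 -8 0 0 0 0; 0 -14 0 0 0 0; 0.3 -18 0 0 0 0; 0 -21 0 0 0 0; -0.2 -23.5 0 0 0 0"

```text
t: 27.68
tool_pos: [0.6147, -0.0073, 0.1419]
tool_rot: [0.007, 3.127, -0.003]
contact_force: [3.2, 5.6, -3.4]
opening: 0.0427
```

```bash
python3 - <<'E'
from plan import *
feel('d',-11)
go('b',186,168,90,back=(8,-11),z=.142,step=5)
E
```

```text
t 27.675 p [ 0.6147 -0.0073  0.1419] yaw 89.7 F [ 3.2  5.6 -3.4] push 6.09 open 0.04271996672835452
12 1.6 7.8 0.0 0 0 0.0; 1.6 7.8 40.1 0 0 0.0; -36.1 -23.1 40.1 0 0 0.1; -73.8 -54.0 40.1 0 0 0.1; -111.6 -84.9 40.1 0 0 0.2; -149.3 -115.8 40.1 0 0 0.3; -149.3 -115.8 0.1 0 0 0.3; -149.4 -100.9 0.1 0 0 0.3; -149.4 -98.4 0.1 0 0 0.3; -149.1 -95.9 0.1 0 0 0.3; -148.7 -93.5 0.1 0 0 0.3; -148.7 -93.5 0.1 0 0 0.3
```

Emit:
arm_command --rows "1.5 8 8 0 0 0; -10 -5 40 0 0 0; -50 -38 40 0 0 0; -92 -70 40 0 0 0; -130 -101 40 0 0 0; -149 -116 40 0 0 0; -149.3 -116 20 0 0 0; -149.3 -115 0 0 0 0; -149.4 -105 0 0 0 0; -149.4 -100 0 0 0 0; -149.1 -96.5 0 0 0 0; -148.7 -93.5 0 0 0 0"

```text
t: 29.18
tool_pos: [0.4659, -0.1013, 0.1427]
tool_rot: [0.006, 3.128, -0.008]
contact_force: [-6.1, -6.6, -0.8]
opening: 0.0426
```

```bash
python3 - <<'E'
from plan import *
feel('b',168); d=cam('top'); s=cam('side')
z=lambda i,k:cv2.resize(i,None,fx=k,fy=k,interpolation=cv2.INTER_CUBIC)
A=z(d['frame'][205:305,275:405],3); B=z(s['frame'][230:320,275:395],3); H=max(A.shape[0],B.shape[0])
pad=lambda x:np.vstack([x,np.zeros((H-x.shape[0],x.shape[1],3),np.uint8)])
cv2.imwrite('pics/c7.png',np.hstack([pad(A),pad(B)])[:,:,::-1])
go('d',-9,-25,73,back=(8,168),z=.142,step=4)
E
```

```text
t 29.175 p [ 0.4659 -0.1013  0.1427] yaw 89.8 F [-6.1 -6.6 -0.8] push 7.79 open 0.04263983790238124
12 -1.7 -7.8 0.0 0 0 0.0; -1.7 -7.8 39.3 0 0 0.0; 35.8 20.9 39.3 0 0 -4.2; 73.3 49.5 39.3 0 0 -8.4; 110.8 78.2 39.3 0 0 -12.6; 148.3 106.9 39.3 0 0 -16.8; 148.3 106.9 -0.7 0 0 -16.8; 144.2 92.9 -0.7 0 0 -16.8; 143.6 90.8 -0.7 0 0 -16.8; 142.9 88.7 -0.7 0 0 -16.8; 142.0 86.6 -0.7 0 0 -16.8; 142.0 86.6 -0.7 0 0 -16.8
```

View pics/c7.png

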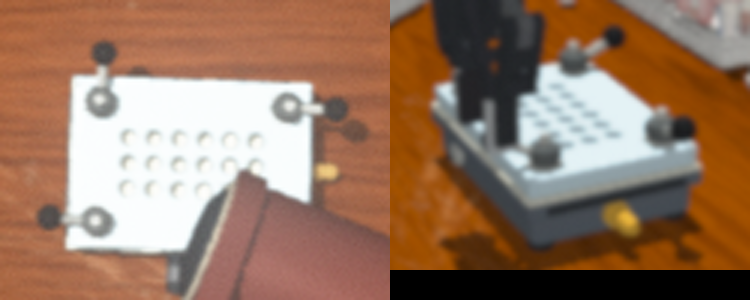

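The levers point where I expected: a about 80°, d about -10°, c about -97°. The pushes of 6–8 N suggest the cover is just seating. From here I go on in small steps.

```bash
python3 - <<'E'
from plan import *
go('d',-9,-19,75,back=(8,168),z=.142,step=4)
E
```

```text
11 -1.7 -7.8 0.0 0 0 0.0; -1.7 -7.8 39.3 0 0 0.0; 35.8 20.9 39.3 0 0 -3.7; 73.3 49.5 39.3 0 0 -7.4; 110.8 78.2 39.3 0 0 -11.1; 148.3 106.9 39.3 0 0 -14.8; 148.3 106.9 -0.7 0 0 -14.8; 144.7 93.2 -0.7 0 0 -14.8; 144.3 91.4 -0.7 0 0 -14.8; 143.7 89.6 -0.7 0 0 -14.8; 143.7 89.6 -0.7 0 0 -14.8
```

Emit:
arm_command --rows "-2 -8 8 0 0 0; 10 3 39 0 0 -2; 50 33 39 0 0 -6; 91 64 39 0 0 -10; 130 94 39 0 0 -14; 148 107 39 0 0 -15; 148.3 107 19 0 0 -15; 148 106 -0.5 0 0 -15; 145.5 96 -0.5 0 0 -15; 144.7 93 -0.5 0 0 -15; 144.3 91.4 -0.5 0 0 -15; 143.7 89.6 -0.5 0 0 -15"

```text
t: 30.78
tool_pos: [0.6092, -0.011, 0.142]
tool_rot: [0.416, 3.101, -0.006]
contact_force: [1.9, 6.1, -5.0]
opening: 0.0424
```

```bash
python3 - <<'E'
from plan import *
feel('d',-19)
go('b',170,160,75,back=(8,-19),z=.142,step=4)
E
```

```text
t 30.775 p [ 0.6092 -0.011   0.142 ] yaw 74.7 F [ 1.9  6.1 -5. ] push 6.36 open 0.0423661736231998
11 2.7 7.5 0.0 0 0 0.0; 2.7 7.5 40.0 0 0 0.0; -33.8 -20.1 40.0 0 0 0.1; -70.4 -47.8 40.0 0 0 0.1; -106.9 -75.5 40.0 0 0 0.2; -143.4 -103.1 40.0 0 0 0.3; -143.4 -103.1 -0.0 0 0 0.3; -139.8 -89.6 -0.0 0 0 0.3; -139.3 -87.8 -0.0 0 0 0.3; -138.7 -86.0 -0.0 0 0 0.3; -138.7 -86.0 -0.0 0 0 0.3
```

Emit:
arm_command --rows "3 7.5 8 0 0 0; -8 -1 40 0 0 0; -47 -30 40 0 0 0; -86 -60 40 0 0 0; -125 -89 40 0 0 0; -143 -103 40 0 0 0; -143.4 -103 20 0 0 0; -143 -102 0 0 0 0; -140.5 -93 0 0 0 0; -139.8 -89.6 0 0 0 0; -139.3 -87.8 0 0 0 0; -138.7 -86 0 0 0 0"

```text
t: 32.28
tool_pos: [0.469, -0.0977, 0.1422]
tool_rot: [0.415, 3.106, -0.012]
contact_force: [-8.4, -6.3, -1.0]
opening: 0.0424
```

```bash
python3 - <<'E'
from plan import *
feel('b',160)
go('a',81,69,-15,back=(8,160),z=.141,step=4)
E
```

```text
t 32.275 p [ 0.469  -0.0977  0.1422] yaw 74.8 F [-8.4 -6.3 -1. ] push 8.85 open 0.04242418487120203
12 -2.8 -7.5 0.0 0 0 0.0; -2.8 -7.5 39.8 0 0 0.0; 1.4 9.0 39.8 0 0 -10.0; 5.6 25.6 39.8 0 0 -20.0; 9.8 42.1 39.8 0 0 -29.9; 14.0 58.6 39.8 0 0 -39.9; 18.2 75.1 39.8 0 0 -49.9; 22.4 91.7 39.8 0 0 -59.9; 26.6 108.2 39.8 0 0 -69.8; 30.8 124.7 39.8 0 0 -79.8; 35.0 141.2 39.8 0 0 -89.8; 35.0 141.2 -1.2 0 0 -89.8
4 49.0 137.6 -1.2 0 0 -89.8; 51.1 137.0 -1.2 0 0 -89.8; 53.2 136.3 -1.2 0 0 -89.8; 53.2 136.3 -1.2 0 0 -89.8
```

Emit:
arm_command --rows "-3 -7.5 8 0 0 0; -1 2 40 0 0 -10; 4 20 40 0 0 -20; 9 39 40 0 0 -30; 14 58 40 0 0 -40; 18 75 40 0 0 -50; 22 91 40 0 0 -60; 27 108 40 0 0 -70; 31 125 40 0 0 -80; 34.5 139 40 0 0 -90; 35 141 20 0 0 -90; 35 141 -1 0 0 -90"

```text
t: 33.78
tool_pos: [0.5058, 0.0437, 0.1435]
tool_rot: [2.493, 1.907, -0.01]
contact_force: [-0.3, 0.3, -0.3]
opening: 0.0428
```

Emit:
arm_command --rows "8 -2 0 0 0 0; 13 -3 0 0 0 0; 16 -4.2 0 0 0 0; 18.2 -5 0 0 0 0"

```text
t: 34.28
tool_pos: [0.5234, 0.0404, 0.1442]
tool_rot: [-2.493, -1.906, 0.01]
contact_force: [-6.9, 8.1, 1.5]
opening: 0.0427
```

```bash
cat >> plan.py <<'E'
_f=feel
def feel(lever,t):
    _f(lever,t); F=state()[0]['contact_force'][:2]; r=u(t+Y); print('T %.3f'%(.032*(-F@u(t+Y-90))-.009*(F@r)))
E
python3 - <<'E'
from plan import *
feel('a',69)
go('c',-97,-109,-15,back=(8,69),z=.141,step=4)
E
```

```text
t 34.275 p [0.5234 0.0404 0.1442] yaw -15.2 F [-6.9  8.1  1.5] push 9.41 open 0.042680601706353995
T 0.256
11 -7.4 2.9 0.0 0 0 0.0; -7.4 2.9 37.8 0 0 0.0; 7.8 -46.0 37.8 0 0 0.1; 23.1 -95.0 37.8 0 0 0.1; 38.4 -144.0 37.8 0 0 0.2; 53.6 -193.0 37.8 0 0 0.2; 53.6 -193.0 -3.2 0 0 0.2; 39.5 -189.4 -3.2 0 0 0.2; 37.4 -188.9 -3.2 0 0 0.2; 35.2 -188.2 -3.2 0 0 0.2; 35.2 -188.2 -3.2 0 0 0.2
```

Emit:
arm_command --rows "-7.5 3 8 0 0 0; -4 -10 38 0 0 0; 13 -63 38 0 0 0; 30 -117 38 0 0 0; 47 -171 38 0 0 0; 53.5 -193 38 0 0 0; 53.6 -193 17 0 0 0; 53 -193 -3 0 0 0; 43 -190 -3 0 0 0; 39.5 -189.4 -3 0 0 0; 37.4 -189 -3 0 0 0; 35.2 -188 -3 0 0 0"

```text
t: 35.78
tool_pos: [0.5596, -0.1474, 0.1421]
tool_rot: [2.494, 1.908, -0.006]
contact_force: [7.4, -3.4, -5.7]
opening: 0.0426
```

```bash
python3 - <<'E'
from plan import *
feel('c',-109)
go('a',74,60,-20,back=(8,-109),z=.141,step=4)
E
```

```text
t 35.775 p [ 0.5596 -0.1474  0.1421] yaw -15.2 F [ 7.4 -3.4 -5.7] push 8.08 open 0.04256242846275753
T 0.252
12 7.5 -2.7 0.0 0 0 0.0; 7.5 -2.7 39.9 0 0 0.0; -7.3 45.5 39.9 0 0 -1.2; -22.1 93.7 39.9 0 0 -2.4; -36.9 141.8 39.9 0 0 -3.6; -51.7 190.0 39.9 0 0 -4.8; -51.7 190.0 -1.1 0 0 -4.8; -38.4 185.2 -1.1 0 0 -4.8; -36.5 184.5 -1.1 0 0 -4.8; -34.8 183.6 -1.1 0 0 -4.8; -33.1 182.7 -1.1 0 0 -4.8; -33.1 182.7 -1.1 0 0 -4.8
```

Emit:
arm_command --rows "7.5 -3 8 0 0 0; 4 10 40 0 0 0; -13 64 40 0 0 -2; -30 118 40 0 0 -4; -46 171 40 0 0 -5; -51.5 190 40 0 0 -5; -51.7 190 19 0 0 -5; -51 189.7 -1 0 0 -5; -42 186.5 -1 0 0 -5; -38.5 185 -1 0 0 -5; -36 184.3 -1 0 0 -5; -34 183.2 -1 0 0 -5"

```text
t: 37.28
tool_pos: [0.5242, 0.0373, 0.1407]
tool_rot: [-2.572, -1.793, 0.009]
contact_force: [-7.1, 9.5, -0.8]
opening: 0.0423
```

```bash
python3 - <<'E'
from plan import *
feel('a',62)
go('c',-105,-116,-20,back=(8,62),z=.141,step=4)
E
```

```text
t 37.275 p [0.5242 0.0373 0.1407] yaw -20.2 F [-7.1  9.5 -0.8] push 10.76 open 0.04230031672095082
T 0.300
11 -7.0 3.8 0.0 0 0 0.0; -7.0 3.8 41.3 0 0 0.0; 6.8 -44.4 41.3 0 0 0.1; 20.7 -92.6 41.3 0 0 0.1; 34.6 -140.8 41.3 0 0 0.2; 48.5 -189.0 41.3 0 0 0.2; 48.5 -189.0 0.3 0 0 0.2; 35.1 -184.3 0.3 0 0 0.2; 33.2 -183.5 0.3 0 0 0.2; 31.3 -182.7 0.3 0 0 0.2; 31.3 -182.7 0.3 0 0 0.2
```

Emit:
arm_command --rows "-7 4 8 0 0 0; -4 -10 41 0 0 0; 11 -62 41 0 0 0; 27 -115 41 0 0 0; 42 -168 41 0 0 0; 48.5 -189 41 0 0 0; 48.5 -189 20 0 0 0; 48 -189 0 0 0 0; 38.5 -185.5 0 0 0 0; 35 -184.3 0 0 0 0; 33.2 -183.5 0 0 0 0; 31.3 -182.7 0 0 0 0"

```text
t: 38.78
tool_pos: [0.5563, -0.1449, 0.1406]
tool_rot: [-2.574, -1.798, 0.005]
contact_force: [8.7, -4.1, -6.8]
opening: 0.0426
```

```bash
python3 - <<'E'
from plan import *
feel('c',-116)
go('d',-15,-28,65,back=(8,-116),z=.141,step=4)
E
```

```text
t 38.775 p [ 0.5563 -0.1449  0.1406] yaw -20.1 F [ 8.7 -4.1 -6.8] push 9.62 open 0.04257642706267951
T 0.310
12 7.2 -3.6 0.0 0 0 0.0; 7.2 -3.6 41.4 0 0 0.0; 12.7 13.2 41.4 0 0 9.5; 18.3 30.0 41.4 0 0 18.9; 23.8 46.7 41.4 0 0 28.4; 29.4 63.5 41.4 0 0 37.8; 35.0 80.3 41.4 0 0 47.3; 40.5 97.0 41.4 0 0 56.8; 46.1 113.8 41.4 0 0 66.2; 51.7 130.6 41.4 0 0 75.7; 57.2 147.3 41.4 0 0 85.1; 57.2 147.3 0.4 0 0 85.1
5 51.5 134.5 0.4 0 0 85.1; 50.9 132.8 0.4 0 0 85.1; 50.1 131.1 0.4 0 0 85.1; 49.3 129.5 0.4 0 0 85.1; 49.3 129.5 0.4 0 0 85.1
```

Levers a and c are at about 0.30 N m. Now d and b.

Emit:
arm_command --rows "7 -4 8 0 0 0; 9 5 41 0 0 9; 15 22 41 0 0 19; 21 40 41 0 0 29; 27 58 41 0 0 38; 34 76 41 0 0 48; 40 95 41 0 0 57; 46 113 41 0 0 67; 52 131 41 0 0 76; 57 146 41 0 0 85; 57.2 147.3 21 0 0 85; 57.2 147.3 0.5 0 0 85"

```text
t: 40.28
tool_pos: [0.6127, 0.0027, 0.1395]
tool_rot: [-0.686, -3.066, 0.006]
contact_force: [0.3, 0.4, 0.1]
opening: 0.0424
```

Emit:
arm_command --rows "-3.5 -8 0 0 0 0; -5.5 -12.5 0 0 0 0; -6.5 -15 0 0 0 0; -7.3 -17 0 0 0 0"

```text
t: 40.78
tool_pos: [0.6055, -0.0136, 0.1391]
tool_rot: [0.689, 3.064, 0.0]
contact_force: [5.6, 7.6, -5.9]
opening: 0.0429
```

```bash
python3 - <<'E'
from plan import *
feel('d',-26)
go('b',165,150,65,back=(8,-26),z=.141,step=4)
E
```

```text
t 40.775 p [ 0.6055 -0.0136  0.1391] yaw 64.7 F [ 5.6  7.6 -5.9] push 9.35 open 0.042926436884195666
T 0.285
12 3.6 7.2 0.0 0 0 0.0; 3.6 7.2 42.9 0 0 0.0; -32.1 -19.1 42.9 0 0 0.1; -67.7 -45.3 42.9 0 0 0.2; -103.4 -71.6 42.9 0 0 0.2; -139.1 -97.8 42.9 0 0 0.3; -139.1 -97.8 1.9 0 0 0.3; -133.2 -84.6 1.9 0 0 0.3; -132.4 -82.6 1.9 0 0 0.3; -131.5 -80.7 1.9 0 0 0.3; -130.5 -78.9 1.9 0 0 0.3; -130.5 -78.9 1.9 0 0 0.3
```

Emit:
arm_command --rows "3.5 7 8 0 0 0; -7 0 43 0 0 0; -46 -29 43 0 0 0; -85 -58 43 0 0 0; -122 -86 43 0 0 0; -139 -98 43 0 0 0; -139 -98 22 0 0 0; -138.7 -97 2 0 0 0; -135 -88 2 0 0 0; -133.2 -84.6 2 0 0 0; -132.2 -82 2 0 0 0; -131.2 -80 2 0 0 0"

```text
t: 42.28
tool_pos: [0.4716, -0.0939, 0.1401]
tool_rot: [-0.686, -3.057, 0.007]
contact_force: [-12.8, -6.1, -0.3]
opening: 0.0427
```

```bash
python3 - <<'E'
from plan import *
feel('b',152)
go('d',-22,-33,60,back=(8,152),z=.141,step=4)
E
```

```text
t 42.275 p [ 0.4716 -0.0939  0.1401] yaw 64.7 F [-12.8  -6.1  -0.3] push 11.49 open 0.04273006739719921
T 0.293
11 -3.8 -7.0 0.0 0 0 0.0; -3.8 -7.0 41.9 0 0 0.0; 32.3 17.9 41.9 0 0 -1.2; 68.4 42.8 41.9 0 0 -2.4; 104.5 67.7 41.9 0 0 -3.5; 140.7 92.6 41.9 0 0 -4.7; 140.7 92.6 0.9 0 0 -4.7; 133.6 80.1 0.9 0 0 -4.7; 132.7 78.3 0.9 0 0 -4.7; 131.6 76.5 0.9 0 0 -4.7; 131.6 76.5 0.9 0 0 -4.7
```

Emit:
arm_command --rows "-4 -7 8 0 0 0; 8 1 42 0 0 -1; 48 29 42 0 0 -2; 88 57 42 0 0 -3; 125 83 42 0 0 -4; 140 92.5 42 0 0 -5; 140.7 92.6 21 0 0 -5; 140 91.5 1 0 0 -5; 135 83 1 0 0 -5; 133 79 1 0 0 -5; 132 77 1 0 0 -5; 131.3 75.7 1 0 0 -5"

```text
t: 43.78
tool_pos: [0.6021, -0.0173, 0.1394]
tool_rot: [-0.821, -3.023, -0.002]
contact_force: [6.6, 7.9, -6.2]
opening: 0.043
```

```bash
python3 - <<'E'
from plan import *
feel('d',-34)
go('b',160,143,60,back=(8,-34),z=.141,step=4)
E
```

```text
t 43.775 p [ 0.6021 -0.0173  0.1394] yaw 59.6 F [ 6.6  7.9 -6.2] push 10.25 open 0.04302722547203093
T 0.319
12 4.5 6.6 0.0 0 0 0.0; 4.5 6.6 42.6 0 0 0.0; -41.9 -26.1 42.6 0 0 0.1; -88.3 -58.8 42.6 0 0 0.3; -134.7 -91.5 42.6 0 0 0.4; -134.7 -91.5 1.6 0 0 0.4; -127.7 -78.9 1.6 0 0 0.4; -126.9 -77.2 1.6 0 0 0.4; -126.0 -75.6 1.6 0 0 0.4; -125.0 -74.0 1.6 0 0 0.4; -123.9 -72.4 1.6 0 0 0.4; -123.9 -72.4 1.6 0 0 0.4
```

Emit:
arm_command --rows "4.5 6.5 8 0 0 0; -6 0 43 0 0 0; -48 -30 43 0 0 0; -90 -60 43 0 0 0; -124 -84 43 0 0 0; -135 -91.5 43 0 0 0; -135 -91.5 22 0 0 0; -134.5 -90.5 2 0 0 0; -130 -82.5 2 0 0 0; -127.5 -78.5 2 0 0 0; -126 -75.6 2 0 0 0; -125 -74 2 0 0 0"

```text
t: 45.28
tool_pos: [0.4738, -0.0914, 0.14]
tool_rot: [-0.816, -3.013, 0.006]
contact_force: [-13.6, -5.9, 0.4]
opening: 0.0425
```

```bash
python3 - <<'E'
from plan import *
feel('b',146)
go('a',68,54,-30,back=(8,146),z=.140,step=4)
E
```

```text
t 45.275 p [ 0.4738 -0.0914  0.14  ] yaw 59.7 F [-13.6  -5.9   0.4] push 12.61 open 0.04254432522647165
T 0.333
12 -4.5 -6.6 0.0 0 0 0.0; -4.5 -6.6 42.0 0 0 0.0; 0.1 8.9 42.0 0 0 -10.0; 4.7 24.4 42.0 0 0 -19.9; 9.4 39.9 42.0 0 0 -29.9; 14.0 55.4 42.0 0 0 -39.9; 18.6 70.9 42.0 0 0 -49.8; 23.2 86.4 42.0 0 0 -59.8; 27.9 101.9 42.0 0 0 -69.8; 32.5 117.4 42.0 0 0 -79.7; 37.1 132.9 42.0 0 0 -89.7; 37.1 132.9 -0.0 0 0 -89.7
5 49.6 125.9 -0.0 0 0 -89.7; 51.3 125.0 -0.0 0 0 -89.7; 53.0 124.0 -0.0 0 0 -89.7; 54.6 122.9 -0.0 0 0 -89.7; 54.6 122.9 -0.0 0 0 -89.7
```

Emit:
arm_command --rows "-4.5 -6.5 8 0 0 0; -2 0 42 0 0 -10; 3 18 42 0 0 -20; 8 36 42 0 0 -30; 13 53 42 0 0 -40; 18 69 42 0 0 -50; 23 86 42 0 0 -60; 28 102 42 0 0 -70; 32 117 42 0 0 -80; 36 131 42 0 0 -89; 37 133 21 0 0 -90; 37 133 0 0 0 -90"

```text
t: 46.78
tool_pos: [0.5125, 0.0423, 0.1419]
tool_rot: [-2.711, -1.557, -0.025]
contact_force: [0.3, -0.0, -0.5]
opening: 0.0425
```

Emit:
arm_command --rows "8 -4.5 0 0 0 0; 12.5 -7 0 0 0 0; 15 -8.5 0 0 0 0; 17 -9.5 0 0 0 0"

```text
t: 47.28
tool_pos: [0.5284, 0.0359, 0.1418]
tool_rot: [-2.703, -1.55, -0.025]
contact_force: [-5.8, 14.2, -3.0]
opening: 0.0429
```

```bash
python3 - <<'E'
from plan import *
feel('a',55)
go('c',-110,-124,-30,back=(8,55),z=.140,step=4)
E
```

```text
t 47.275 p [0.5284 0.0359 0.1418] yaw -30.3 F [-5.8 14.2 -3. ] push 13.03 open 0.04285125674224641
T 0.344
12 -6.5 4.7 0.0 0 0 0.0; -6.5 4.7 40.2 0 0 0.0; 5.5 -43.2 40.2 0 0 0.1; 17.6 -91.0 40.2 0 0 0.2; 29.6 -138.9 40.2 0 0 0.3; 41.7 -186.7 40.2 0 0 0.3; 41.7 -186.7 -1.8 0 0 0.3; 29.1 -179.8 -1.8 0 0 0.3; 27.3 -178.9 -1.8 0 0 0.3; 25.6 -178.0 -1.8 0 0 0.3; 24.0 -176.9 -1.8 0 0 0.3; 24.0 -176.9 -1.8 0 0 0.3
```

Emit:
arm_command --rows "-6.5 4.5 8 0 0 0; -3 -10 40 0 0 0; 10 -62 40 0 0 0; 23 -115 40 0 0 0; 36 -166 40 0 0 0; 41.7 -186.5 40 0 0 0; 41.7 -186.7 19 0 0 0; 41 -186.3 -2 0 0 0; 33 -182 -2 0 0 0; 29 -179.8 -2 0 0 0; 26 -178.2 -2 0 0 0; 24.5 -177.2 -2 0 0 0"

```text
t: 48.78
tool_pos: [0.5535, -0.1416, 0.1393]
tool_rot: [-2.708, -1.555, -0.027]
contact_force: [7.9, -9.0, -8.1]
opening: 0.0427
```

```bash
python3 - <<'E'
from plan import *
feel('c',-123)
go('a',65,52,-30,back=(8,-123),z=.140,step=4)
E
```

```text
t 48.775 p [ 0.5535 -0.1416  0.1393] yaw -30.3 F [ 7.9 -9.  -8.1] push 11.5 open 0.04268565550904341
T 0.340
12 6.7 -4.4 0.0 0 0 0.0; 6.7 -4.4 42.7 0 0 0.0; -5.2 42.3 42.7 0 0 0.1; -17.1 89.0 42.7 0 0 0.1; -29.0 135.7 42.7 0 0 0.2; -40.9 182.4 42.7 0 0 0.3; -40.9 182.4 0.7 0 0 0.3; -28.6 175.4 0.7 0 0 0.3; -27.1 174.5 0.7 0 0 0.3; -25.6 173.5 0.7 0 0 0.3; -24.1 172.4 0.7 0 0 0.3; -24.1 172.4 0.7 0 0 0.3
```

```bash
python3 - <<'E'
from plan import *
go('d',-24,-37,57,back=(8,-123),z=.140,step=4)
E
```

```text
12 6.7 -4.4 0.0 0 0 0.0; 6.7 -4.4 42.7 0 0 0.0; 12.4 11.5 42.7 0 0 9.7; 18.1 27.5 42.7 0 0 19.4; 23.9 43.5 42.7 0 0 29.1; 29.6 59.5 42.7 0 0 38.8; 35.4 75.5 42.7 0 0 48.5; 41.1 91.4 42.7 0 0 58.2; 46.8 107.4 42.7 0 0 67.9; 52.6 123.4 42.7 0 0 77.6; 58.3 139.4 42.7 0 0 87.3; 58.3 139.4 0.7 0 0 87.3
5 50.8 127.4 0.7 0 0 87.3; 49.9 125.8 0.7 0 0 87.3; 48.9 124.3 0.7 0 0 87.3; 47.9 122.8 0.7 0 0 87.3; 47.9 122.8 0.7 0 0 87.3
```

Emit:
arm_command --rows "6.5 -4.5 8 0 0 0; 9 3 43 0 0 10; 15 20 43 0 0 20; 22 38 43 0 0 30; 28 55 43 0 0 40; 34 72 43 0 0 50; 40 89 43 0 0 59; 46 106 43 0 0 68; 52 122 43 0 0 78; 57 136 43 0 0 87; 58 139.4 22 0 0 87.3; 58.3 139.4 1 0 0 87.3"

```text
t: 50.28
tool_pos: [0.6109, -0.0016, 0.1383]
tool_rot: [-0.885, -2.986, 0.001]
contact_force: [-0.3, -0.5, -0.7]
opening: 0.0429
```

Emit:
arm_command --rows "-4.5 -7 0 0 0 0; -7.5 -12 0 0 0 0; -9 -14.5 0 0 0 0; -10.4 -16.6 0 0 0 0"

```text
t: 50.78
tool_pos: [0.601, -0.0173, 0.1378]
tool_rot: [-0.889, -2.987, -0.007]
contact_force: [8.0, 8.0, -7.3]
opening: 0.0424
```

```bash
python3 - <<'E'
from plan import *
feel('d',-37)
go('b',155,144,57,back=(8,-37),z=.140,step=4)
E
```

```text
t 50.775 p [ 0.601  -0.0173  0.1378] yaw 56.9 F [ 8.   8.  -7.3] push 11.18 open 0.04243325245613646
T 0.345
10 4.9 6.3 0.0 0 0 0.0; 4.9 6.3 44.2 0 0 0.0; -40.9 -25.4 44.2 0 0 0.0; -86.7 -57.2 44.2 0 0 0.1; -132.5 -89.0 44.2 0 0 0.1; -132.5 -89.0 2.2 0 0 0.1; -124.9 -76.9 2.2 0 0 0.1; -123.9 -75.2 2.2 0 0 0.1; -122.7 -73.5 2.2 0 0 0.1; -122.7 -73.5 2.2 0 0 0.1
```

Emit:
arm_command --rows "5 6 8 0 0 0; -6 -1 44 0 0 0; -47 -30 44 0 0 0; -89 -59 44 0 0 0; -122 -82 44 0 0 0; -132.5 -89 44 0 0 0; -132.5 -89 22 0 0 0; -132 -88 2 0 0 0; -128 -81 2 0 0 0; -125 -77 2 0 0 0; -123.8 -75 2 0 0 0; -123.2 -74 2 0 0 0"

```text
t: 52.28
tool_pos: [0.4746, -0.0914, 0.1385]
tool_rot: [-0.885, -2.976, 0.001]
contact_force: [-14.3, -6.0, 0.4]
opening: 0.0428
```

```bash
python3 - <<'E'
from plan import *
feel('b',145)
go('a',65,54,-32,back=(8,145),z=.140,step=4)
E
```

```text
t 52.275 p [ 0.4746 -0.0914  0.1385] yaw 56.9 F [-14.3  -6.    0.4] push 13.17 open 0.04284623975669946
T 0.348
12 -4.7 -6.5 0.0 0 0 0.0; -4.7 -6.5 43.5 0 0 0.0; 0.1 8.9 43.5 0 0 -9.9; 4.8 24.3 43.5 0 0 -19.8; 9.5 39.7 43.5 0 0 -29.6; 14.3 55.1 43.5 0 0 -39.5; 19.0 70.5 43.5 0 0 -49.4; 23.7 85.9 43.5 0 0 -59.3; 28.5 101.3 43.5 0 0 -69.2; 33.2 116.8 43.5 0 0 -79.0; 37.9 132.2 43.5 0 0 -88.9; 37.9 132.2 1.5 0 0 -88.9
4 50.3 124.6 1.5 0 0 -88.9; 52.0 123.6 1.5 0 0 -88.9; 53.7 122.4 1.5 0 0 -88.9; 53.7 122.4 1.5 0 0 -88.9
```

Emit:
arm_command --rows "-4.5 -6.5 8 0 0 0; -2 0 43 0 0 -10; 3 18 43 0 0 -20; 8 36 43 0 0 -30; 13 53 43 0 0 -40; 18 69 43 0 0 -50; 23 86 43 0 0 -60; 28 102 43 0 0 -70; 33 117 43 0 0 -80; 37 130 43 0 0 -89; 38 132 22 0 0 -89; 38 132 2 0 0 -89"

```text
t: 53.78
tool_pos: [0.5144, 0.0413, 0.1425]
tool_rot: [-2.727, -1.51, -0.045]
contact_force: [-0.0, -0.1, -0.1]
opening: 0.0428
```

Emit:
arm_command --rows "7 -4.5 0 0 0 0; 11.5 -7 0 0 0 0; 14 -8.5 0 0 0 0; 15.8 -9.7 0 0 0 0"

```text
t: 54.28
tool_pos: [0.5294, 0.0344, 0.1429]
tool_rot: [-2.72, -1.503, -0.046]
contact_force: [-6.0, 12.8, 0.3]
opening: 0.0428
```

```bash
python3 - <<'E'
from plan import *
feel('a',54)
go('c',-114,-125,-32,back=(8,54),z=.140,step=4)
E
```

```text
t 54.275 p [0.5294 0.0344 0.1429] yaw -32.1 F [-6.  12.8  0.3] push 12.47 open 0.042810642760188006
T 0.339
11 -6.4 4.8 0.0 0 0 0.0; -6.4 4.8 39.1 0 0 0.0; 4.8 -42.5 39.1 0 0 0.0; 16.1 -89.8 39.1 0 0 0.1; 27.4 -137.1 39.1 0 0 0.1; 38.6 -184.4 39.1 0 0 0.1; 38.6 -184.4 -2.9 0 0 0.1; 26.3 -176.9 -2.9 0 0 0.1; 24.5 -175.9 -2.9 0 0 0.1; 22.8 -174.8 -2.9 0 0 0.1; 22.8 -174.8 -2.9 0 0 0.1
```

Emit:
arm_command --rows "-6.5 5 8 0 0 0; -3 -10 39 0 0 0; 9 -62 39 0 0 0; 21 -114 39 0 0 0; 34 -165 39 0 0 0; 38.5 -184 39 0 0 0; 38.6 -184.4 18 0 0 0; 38 -184 -3 0 0 0; 30 -179 -3 0 0 0; 26 -177 -3 0 0 0; 24.3 -175.8 -3 0 0 0; 23 -175 -3 0 0 0"

```text
t: 55.78
tool_pos: [0.553, -0.1407, 0.1392]
tool_rot: [-2.724, -1.508, -0.048]
contact_force: [8.6, -8.3, -9.2]
opening: 0.0426
```

```bash
python3 - <<'E'
from plan import *
feel('c',-125); p=u(-125+Y+90)*8; print(p)
E
```

```text
t 55.775 p [ 0.553  -0.1407  0.1392] yaw -32.0 F [ 8.6 -8.3 -9.2] push 11.79 open 0.042630269379213964
T 0.361
[ 6.50480609 -4.65698376]
```

All four read about 0.34–0.36 N m. I'll let go and retreat.

Emit:
arm_command --rows "6.5 -4.5 4 0 0 0; 7 -5 45 0 0 0; 7 -5 95 0 0 0; 7 45 150 0 0 0; 7 70 165 0 0 0; 7 70 165 0 0 0; 7 70 165 0 0 0"

```text
t: 56.65
tool_pos: [0.5593, -0.0703, 0.303]
tool_rot: [-2.722, -1.509, -0.046]
contact_force: [-0.4, -0.4, -0.2]
opening: 0.0428
```

```bash
python3 - <<'E'
from plan import *
o=monitor.get_obs(); print(o['t'],o['tool_pos'],o['contact_force'],o['dq'].round(3)); s=cam('side'); t=cam('wrist')
z=lambda i,k:cv2.resize(i,None,fx=k,fy=k,interpolation=cv2.INTER_CUBIC)
cv2.imwrite('pics/f8.png',np.vstack([z(s['frame'],.625),z(t['frame'],.625)])[:,:,::-1])
E
```

```text
56.65 [ 0.55929679 -0.07025753  0.30297705] [-0.37197545 -0.40967506 -0.20605356] [-0.019  0.02   0.01   0.002 -0.001  0.003]
```

View pics/f8.png

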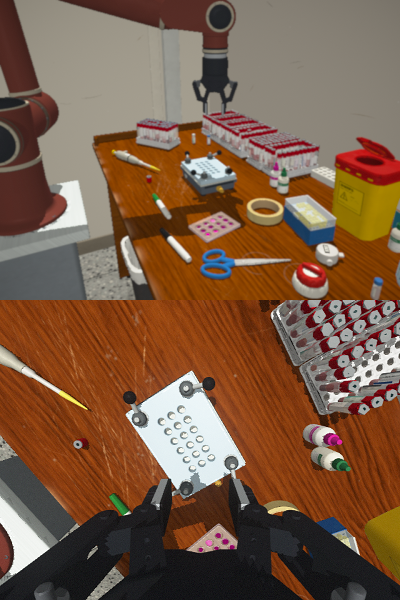

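Levers all turned in and the bystanders look undisturbed. As a last check I'll measure the lever angles in this view.

```bash
python3 - <<'E'
from plan import *
d=cam('wrist')
for n,g in dict(a=(129/.625,98/.625),d=(208/.625,84/.625)).items():
    b=balls(d,[g])[0]; P=plane(d,b[0],b[1],.0755)[:2]; v=P-S[n]; print(n,b.round(1),np.hypot(*v).round(4),(np.degrees(np.arctan2(v[1],v[0]))-Y).round(1))
s=cam('side')['frame']; 
t0=cv2.imread('pics/side0.png')[:,:,::-1].astype(int)
D=np.abs(t0-s).sum(2)>90; D=cv2.morphologyEx(D.astype(np.uint8),cv2.MORPH_OPEN,np.ones((4,4)))
n,l,st,c=cv2.connectedComponentsWithStats(D); print([tuple(x) for x in st[1:] if x[4]>20])
E
```

```text
a [206.7 155.5  10.4] 0.0317 72.0
d [333.7 133.1  10.1] 0.0328 -21.6
[(np.int32(0), np.int32(0), np.int32(158), np.int32(250), np.int32(15729)), (np.int32(98), np.int32(0), np.int32(270), np.int32(90), np.int32(9338)), (np.int32(335), np.int32(8), np.int32(37), np.int32(41), np.int32(1201)), (np.int32(309), np.int32(92), np.int32(72), np.int32(91), np.int32(3420)), (np.int32(0), np.int32(196), np.int32(32), np.int32(71), np.int32(524)), (np.int32(60), np.int32(207), np.int32(24), np.int32(40), np.int32(617)), (np.int32(325), np.int32(237), np.int32(9), np.int32(9), np.int32(60)), (np.int32(155), np.int32(242), np.int32(11), np.int32(10), np.int32(79)), (np.int32(297), np.int32(243), np.int32(7), np.int32(8), np.int32(49)), (np.int32(343), np.int32(242), np.int32(12), np.int32(8), np.int32(62)), (np.int32(285), np.int32(250), np.int32(12), np.int32(9), np.int32(77)), (np.int32(369), np.int32(258), np.int32(12), np.int32(12), np.int32(85)), (np.int32(364), np.int32(271), np.int32(9), np.int32(10), np.int32(69)), (np.int32(306), np.int32(272), np.int32(11), np.int32(9), np.int32(81)), (np.int32(332), np.int32(275), np.int32(10), np.int32(13), np.int32(95)), (np.int32(321), np.int32(285), np.int32(8), np.int32(6), np.int32(40)), (np.int32(98), np.int32(292), np.int32(11), np.int32(9), np.int32(73)), (np.int32(353), np.int32(319), np.int32(12), np.int32(13), np.int32(88)), (np.int32(314), np.int32(325), np.int32(46), np.int32(17), np.int32(487)), (np.int32(261), np.int32(332), np.int32(52), np.int32(46), np.int32(1323)), (np.int32(68), np.int32(342), np.int32(20), np.int32(17), np.int32(196)), (np.int32(228), np.int32(349), np.int32(6), np.int32(5), np.int32(27)), (np.int32(201), np.int32(351), np.int32(23), np.int32(32), np.int32(446)), (np.int32(62), np.int32(356), np.int32(81), np.int32(30), np.int32(1117)), (np.int32(226), np.int32(359), np.int32(9), np.int32(9), np.int32(44))]
```

```bash
python3 -c "
from station import workorder; print(workorder.finish_job())"
```

```text
the job is handed in; nothing more can be done
None
```

I screwed the four levers down in crosswise rounds, with opposite levers in turn, pushing each ball with the jaws open around it. I handed the job in at about 57 s of the 72 s allowed. The hand-in reports no verdict.

- **Tightness:** the last torque readings were a 0.34, b 0.35, c 0.36 and d 0.35 N m. I estimated these from the wrist force, with an allowance for friction on the finger pads. The plain push at the balls was 11 to 13 N, under the 16 N that may crack the cover.
- **Depth:** after release, levers a and d had sprung back by roughly 0.2 rad and stood within 4 degrees of each other in travel, at about 3.5 mm of screw travel. That fits a seated, level cover. I did not see b and c after letting go, and I did not measure the cover's tilt directly.
- **Seating feel:** the steep torque rise at seating came on gradually, from about 3.3 mm of travel onward, not as a sharp step.
- **Bystanders:** the well plate sits at the same pixels as at the start in the side view. An automatic before/after comparison flagged patches near it and elsewhere, which I put down to the arm and its shadows. I did not measure the vials or the tape roll separately, but they look undisturbed.
- **Hand:** it is clear of everything, with about 0 N of contact force.

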